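# Refit the regulator knob and wind it back to zero

### The arm

A 6-joint arm with a two-finger parallel gripper is mounted at the origin on a cart in front of the work surface, level with it; the furniture and walls round the work are solid. World frame = base frame: x ahead of the robot, y to its left, z up, the work surface at z = 0. Lengths are in m, angles in rad, forces in N, time in s.
With the tool pointing down it reaches from about 0.425 to 0.95 m from the base axis. Payload 14.7 kg.
Tool frame: the origin (TCP) lies between the finger pads; the fingertips stand 22 mm ahead of it and the grasp point (between the pads) lies 3 mm ahead of it; z points along the fingers, y is the line along which they close (so a half turn about z gives the same grasp; the last joint's range is limited). The gripper opens to 85 mm and grips with 20 to 120 N. Pads are 22 mm wide; open, the fingers measure 114 mm over their backs; the gripper's body (76 mm by 85 mm) begins 54 mm behind the grasp point. The pads swing forward as they close: fully open they stand 13 mm farther back than shut.
Start: joints at [-1.282, 0.48, 1.596, -0, 1.065, -0.047], TCP at [0.214, -0.614, 0.253] pointing down, gripper open.
Joint ranges: [-2.75, 2.75], [-0.82, 2.05], [0.23, 2.67], [-1.56, 4.7], [0.09, 2.69], [-2.92, 2.92]. Speed limits (rad/s): [1.89, 1.89, 2.39, 3.01, 3.01, 3.01].

### API

Orientations are given as a rotation vector (axis times angle).
In Python, from workcell import r, camera, job gives the robot as it stands. The module is installed in compiled form; this text tells all that it offers.
- The arm moves only by the tool step_arm, never from a script. Its argument "steps" is a list of rows, each a list of 3 entries, a list of its own where there are three numbers: the shift along the tool's x, y, z in m, then the turn about the tool's z in rad, then the finger opening in m, from 0 to 0.0854. A call has 1 to 20 rows; each row is the pose to reach, as a shift and turn from the pose commanded when the call began, along the tool's axes at that moment; what a row does not reach only later rows make up. A row lasts 1/10 s, in which the tool goes at most 50 mm and 8.59 degrees, less where a joint would pass 70% of its speed; a pose out of reach is approached as far as the arm can. A call with a gripper value outside its range is refused whole. The fingers move at their own pace and stop on an object; "grip_force" is the grip in N (left out, the last holds). Time passes only in rows, so rows that repeat a pose let the fingers close. It gives the time, the measured TCP pose, the force, the opening and the grip force at its end, in the units of the state.
- r.observe(): the state, without advancing time (a new reading comes with each control period).
- camera(name): name is "side" or "top"; returns a dict with "frame" (384x512x3 uint8, blue, green, red), "range_z" (384x512 float32, m along the optical axis (not along the pixel's ray), 0 where there is no reading), "fx", "fy", "cx", "cy" (pixels), "distortion" ([k1, k2, p1, p2, k3] as OpenCV has them; the pictures are not rectified), "xyz" and "orientation" of the camera in the world. Camera axes: x right, y down, z forward; pixel columns grow to the right and rows downward; lengths in m; the calibration is good to about 2 mm. A picture is of the moment at which its call begins.
- job.finish_job(): hands the job in; it is judged then, once.
The state is a dict: "time": time; "q": joint angles; "joint_vel": joint speeds; "joint_torque": joint torques, N m; "position": TCP position; "eef_rot": TCP orientation; "force": force on the tool from outside, world axes, zero at the start; "ft_torque": the same for the moment, N m; "finger_gap": opening from 0.0 (shut) to 1.0 (fully open); "gripper_force": force on a finger pad.
Only numpy, scipy, OpenCV 4.12 (cv2) and the standard library are available. Lean on these libraries where they do the work, as an engineer would, in place of code of your own. Each camera call takes 0.05 s, during which the arm holds its last target. There are 200 camera calls.

### The job

The red knob has come off the charge regulator, the blue sloping-front box. Push it back on its spindle, turning it by feel, without forcing it, until its slots drop over the driving dogs hidden underneath and it sits fully home; then wind it back anticlockwise to its stop, with the pointer on the red zero mark, so that a battery can safely be connected. Leave the other things on the bench alone.

Things in the scene. Friction and masses are not known exactly. Their poses are not given: they have to be found in the camera images.
- knob: Loose red plastic knob, about 70 g, standing upright on the table. Origin: centre of its underside; z up through its top; x towards its pointer (white line along the top of the wing and down its front end). Round skirt 46 mm across, z = 0 to 16 mm; above it a straight wing grip to z = 40 mm. At the start its x lies within 80 degrees of world +x.
- wing (a point): Middle of the knob's wing grip, on its axis 28 mm above its underside. The wing is 44 mm long along the knob's x and 18 mm wide along its y, with flat sides from z = 16 to 40 mm: grip it across y with the fingertips about 2 mm above the skirt.
- slot (a point): Under the knob, 12 mm from its axis on the pointer side (+x): middle of the narrow blind slot, 8 mm wide (y). Opposite (-x) is a wide one, 12 mm. Both are 8 mm deep and reach from the bore out to 19 mm off the axis. The bore is in the centre, 11 mm wide and 16 mm deep.
- pointer (a point): Pointer end of the knob: at the rim of the skirt, 23 mm from the knob's axis along its +x, 16 mm above its underside.
- panel: Sloping aluminium front of the blue charge regulator (box 160 mm deep, 195 wide, 114 high, fixed to the table); it leans 35 degrees from level and faces up and towards the robot. Origin: on the spindle axis, where the centre of the knob's underside lies when fully home; z out of the panel along the spindle, x up the slope, y to the left.
- panel_sheet (a point): Where the spindle axis meets the panel's sheet metal (panel z = -5 mm). A fixed black guard collar, 52 mm inside and 59 mm outside, stands round the spindle to z = 5 mm; the ammeter (left), rocker switch and lamps (right) are lower.
- pilot_tip (a point): Tip of the spindle's pilot pin, panel z = 15 mm; the pin is round, 8 mm thick with a round tip (1.5 mm free all round in the knob's bore). The spindle turns from its zero stop 126 degrees clockwise (seen from outside), needs about 0.1 Nm and stays where it is left. 5 N of push is enough; over 25 N is forcing it.
- dog_top (a point): Point on the spindle axis level with the tops of two driving dogs, panel z = 6 mm. They stand opposite each other, 8 to 16 mm off the axis, 6 and 10 mm wide, and turn with the spindle; each fits its slot with 1 mm each side, one way round only. Off them the knob rests 6 mm too high. The narrow dog's place is not known: 20 to 110 degrees clockwise (from outside) of the zero mark.
- zero_mark (a point): Where pointer stands when the knob is home and turned anticlockwise to its stop: 63 degrees anticlockwise of the panel's +x about its z, 23 mm off the axis, panel z = 16 mm. On the panel a long red mark at the left end of the scale, which runs clockwise over the top to 63 degrees on the right.
- battery_d: Bystander: black motorcycle battery, 74x117x104 mm; origin under its centre.
- multimeter: Bystander: yellow and black multimeter lying flat, 128x70x38 mm; origin under its centre.
- pliers: Bystander: pliers with red handles lying flat, 50x173x11 mm; origin under the centre.
- spanner_8: Bystander: small steel spanner lying flat, 18x109x6 mm; origin under the centre.
- syringe: Bystander: clear syringe lying flat, 26x124x17 mm; origin under the centre.
- neon_tester: Bystander: red tester screwdriver lying flat, 18x91x18 mm; origin under the centre.
Things that resemble listed ones, but are neither listed nor needed, are in the scene too. Of the things that look like the knob, the smallest one is meant.

How it is judged:
On the way:
1. the knob is down on the spindle with its slots over the dogs, within 2 mm of fully home (z of knob in the frame of panel between -0.003 and 0.002 m and distance between knob and panel below 0.004 m and angle between the z axis of knob and the z axis of panel, either way round below 0.1 rad), for 0.2 s.
At the end, for the whole second after the job is handed in: The knob sits on the spindle within 2 mm of fully home (within 4 mm counting sideways play) and square to the panel within 0.1 rad, its pointer within 4 mm (10 degrees) of the zero mark, at rest and let go (all of step 1 and distance between pointer and zero_mark below 0.004 m and linear speed of knob below 0.01 m/s); the robot touches nothing.
It fails at once if a bystander is moved by more than 25 mm (distance of any of battery_d, multimeter, pliers, spanner_8, syringe, neon_tester from where it was at the start of the episode above 0.025 m).
It fails at once if the knob is forced: its contacts with the regulator add up to more than 80 N (contact force between knob and panel above 80 N).
It also fails if it takes over 70 s, if anything falls off the work surface, if the arm or the gripper's body presses on something with over 40 N, if the wrist force passes 120 N, or if a joint passes its speed limit or range.

## Working session

There is one attempt and no reset: what is moved stays moved. The work goes in short steps, Python scripts to look and compute and a tool call to move; the robot and the scene stay as the last step left them, time stands still between calls to the robot, and variables do not carry over. Pictures are saved under pics/ and viewed, at most 10 in all, crops included, and the job is handed in when it is done.

Besides the shell and the picture viewer there is one more tool, called as name(argument=value, ...), one argument or row to a line, values as JSON. step_arm: Moves the arm, as the interface text tells. Its arguments: {"type":"object","properties":{"steps":{"type":"array","items":{"type":"array"}},"grip_force":{"type":"number"}},"required":["steps"]}

```bash
mkdir -p pics
python3 - <<'E'
from workcell import r,camera
import cv2,numpy as np
for n in("side","top"):
    c=camera(n); cv2.imwrite(f"pics/{n}0.png",c["frame"]); np.save(f"{n}0.npy",c,allow_pickle=True)
    print(n,c["fx"],c["fy"],c["cx"],c["cy"],c["distortion"],c["xyz"],c["orientation"])
print(r.observe())
E
```

```text
side 358.9782344081735 358.9782344081735 260.38887718568566 196.1512275249727 [-0.09224926  0.          0.          0.          0.        ] [0.08401439 0.7089354  0.59684407] [-0.68550517  2.40338433 -1.38039672]
top 439.0551387235065 439.0551387235065 258.1214223528322 196.97422678667868 [-0.14656916  0.          0.          0.          0.        ] [0.3354593  0.00376807 1.64055992] [-2.15804383  2.15492229 -0.14045292]
{'time': 0.1, 'q': array([-1.28155061e+00,  4.80786248e-01,  1.59679687e+00, -2.81652525e-05,
        1.06510529e+00, -4.65826664e-02]), 'joint_vel': array([ 0.00022124, -0.00152658, -0.00356824,  0.00032683,  0.00022456,
       -0.00028338]), 'joint_torque': array([ 1.78127251e-03, -9.52256227e+01, -4.31040287e+01,  1.21971084e-04,
        5.11650098e-03,  9.54331398e-06]), 'position': array([ 0.2141334 , -0.61335469,  0.25273066]), 'eef_rot': array([-3.09633468e+00, -5.24882423e-01,  2.46648878e-04]), 'force': array([0.58158059, 0.28999498, 0.65269805]), 'ft_torque': array([-0.02599095,  0.04679908, -0.02314817]), 'gripper_force': 0.0, 'finger_gap': 1.0011899206021682}
```

View pics/side0.png

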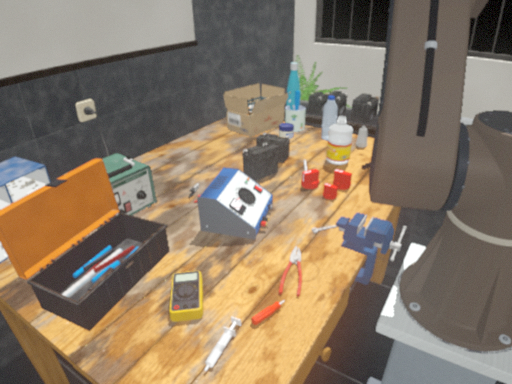

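View pics/top0.png

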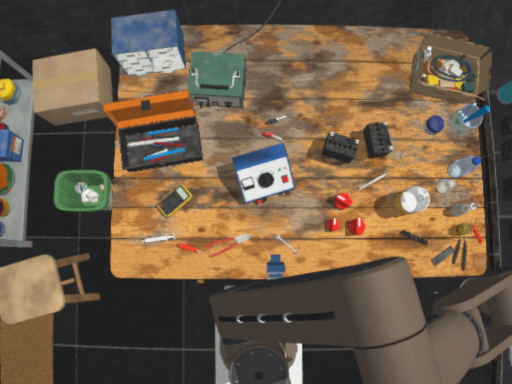

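The side view shows the regulator at (235,203) and three red knobs at (310,180), (330,192) and (342,180). In the top view the knobs are at (343,200), (334,225) and (357,226). The one at top (334,225) looks smallest. Next I'll measure them and enlarge.

```bash
cat > h.py <<'E'
import numpy as np,cv2
from scipy.spatial.transform import Rotation as R
def K(c): return np.array([[c["fx"],0,c["cx"]],[0,c["fy"],c["cy"]],[0,0,1]])
def cloud(c):
    h,w=c["range_z"].shape
    v,u=np.mgrid[:h,:w]
    n=cv2.undistortPoints(np.stack([u,v],-1).reshape(-1,1,2).astype(np.float64),K(c),np.array(c["distortion"])).reshape(h,w,2)
    z=c["range_z"][...,None]
    P=np.concatenate([n*z,z],-1)@R.from_rotvec(c["orientation"]).as_matrix().T+np.array(c["xyz"])
    P[c["range_z"]==0]=np.nan
    return P
def proj(c,p):
    Rm=R.from_rotvec(c["orientation"]).as_matrix()
    q=(np.atleast_2d(p)-np.array(c["xyz"]))@Rm
    return cv2.projectPoints(q.reshape(-1,1,3),np.zeros(3),np.zeros(3),K(c),np.array(c["distortion"]))[0].reshape(-1,2)
def red(c):
    hs=cv2.cvtColor(c["frame"],cv2.COLOR_BGR2HSV)
    return ((hs[...,0]<8)|(hs[...,0]>172))&(hs[...,1]>150)&(hs[...,2]>90)
E
python3 - <<'E'
from h import *
for n in("top","side"):
    c=np.load(f"{n}0.npy",allow_pickle=True).item(); P=cloud(c)
    k,l,s,ce=cv2.connectedComponentsWithStats(red(c).astype(np.uint8))
    for i in range(1,k):
        if s[i,4]>25:
            p=P[l==i]; p=p[~np.isnan(p[:,0])]
            if len(p): print(n,ce[i].round(),s[i,4],np.percentile(p,[3,50,97],axis=0).round(3).tolist())
    # panel plane
    b=P.reshape(-1,3); m=(b[:,2]>.03)&(b[:,2]<.13)&(np.abs(b[:,0]-.5)<.5)
ct=np.load("top0.npy",allow_pickle=True).item();cs=np.load("side0.npy",allow_pickle=True).item()
a=cv2.resize(ct["frame"][135:210,225:305],None,fx=5,fy=5,interpolation=cv2.INTER_CUBIC)
b=cv2.resize(ct["frame"][185:240,320:375],None,fx=7,fy=7,interpolation=cv2.INTER_CUBIC)
d=cv2.resize(cs["frame"][160:245,190:280],None,fx=4.4,fy=4.4,interpolation=cv2.INTER_CUBIC)
e=cv2.resize(cs["frame"][160:205,295:360],None,fx=6,fy=4.9,interpolation=cv2.INTER_CUBIC)
im=np.zeros((600,800,3),np.uint8)
a=a[:,:400];im[:375,:400]=a;im[:375,400:785]=b[:375];
im2=np.zeros((600,800,3),np.uint8);im2[:374,:396]=d;im2[:220,400:790]=e
cv2.imwrite("pics/c1.png",im[:375]);cv2.imwrite("pics/c2.png",im2[:374])
Pt=cloud(ct)
for u,v in[(265,180),(250,190),(285,160),(275,170)]:print(u,v,Pt[v,u])
E
```

```text
top [170. 144.] 42 [[0.736, 0.287, 0.036], [0.74, 0.325, 0.044], [0.746, 0.385, 0.05]]
top [157. 159.] 26 [[0.678, 0.351, 0.026], [0.686, 0.383, 0.03], [0.695, 0.405, 0.036]]
top [343. 201.] 201 [[0.503, -0.34, 0.005], [0.525, -0.314, 0.025], [0.556, -0.286, 0.059]]
top [333. 225.] 113 [[0.421, -0.3, -0.002], [0.438, -0.271, 0.021], [0.458, -0.256, 0.046]]
top [356. 227.] 198 [[0.406, -0.393, 0.01], [0.431, -0.357, 0.03], [0.458, -0.338, 0.057]]
top [477. 234.] 65 [[0.375, -0.857, 0.009], [0.398, -0.843, 0.016], [0.429, -0.825, 0.022]]
top [219. 241.] 69 [[0.362, 0.096, -0.003], [0.38, 0.143, 0.006], [0.392, 0.188, 0.015]]
top [187. 247.] 89 [[0.345, 0.23, 0.006], [0.357, 0.263, 0.015], [0.37, 0.294, 0.023]]
top [224. 250.] 53 [[0.325, 0.084, 0.0], [0.347, 0.126, 0.006], [0.371, 0.174, 0.014]]
side [311. 180.] 246 [[0.503, -0.333, 0.002], [0.523, -0.3, 0.024], [0.546, -0.285, 0.053]]
side [337. 185.] 425 [[0.408, -0.364, 0.004], [0.433, -0.343, 0.025], [0.459, -0.257, 0.053]]
side [115. 258.] 60 [[0.737, 0.293, 0.039], [0.74, 0.336, 0.042], [0.745, 0.388, 0.045]]
side [280. 288.] 31 [[0.363, 0.17, 0.004], [0.367, 0.183, 0.009], [0.375, 0.194, 0.011]]
side [264. 314.] 203 [[0.345, 0.236, 0.009], [0.357, 0.271, 0.016], [0.369, 0.297, 0.02]]Traceback (most recent call last):
  File "<stdin>", line 18, in <module>
ValueError: could not broadcast input array from shape (221,390,3) into shape (220,390,3)
```

Run:
```python
from h import *
ct=np.load("top0.npy",allow_pickle=True).item();cs=np.load("side0.npy",allow_pickle=True).item()
rz=lambda i,r0,r1,c0,c1:cv2.resize(i["frame"][r0:r1,c0:c1],(400,300),interpolation=cv2.INTER_CUBIC)
im=np.vstack([np.hstack([rz(ct,145,205,225,305),rz(ct,190,238,318,382)]),np.hstack([rz(cs,160,244,186,298),rz(cs,160,205,300,360)])])
cv2.imwrite("pics/c1.png",im)
Pt=cloud(ct);Ps=cloud(cs)
# panel plane fits
from math import acos,degrees
for n,P in(("top",Pt),("side",Ps)):
    b=P.reshape(-1,3); b=b[~np.isnan(b[:,0])]
    b=b[(b[:,2]>.02)&(b[:,2]<.13)&(b[:,0]>.45)&(b[:,0]<.75)&(np.abs(b[:,1]+.0)<.14)]
    # ransac planes with tilt 35deg
    rng=np.random.default_rng(0);best=0
    for _ in range(3000):
        t=b[rng.choice(len(b),3,replace=False)];nn=np.cross(t[1]-t[0],t[2]-t[0]);L=np.linalg.norm(nn)
        if L<1e-6: continue
        nn/=L; nn*=np.sign(nn[2])
        if abs(degrees(acos(nn[2]))-35)>6: continue
        m=np.abs((b-t[0])@nn)<.003
        if m.sum()>best: best=m.sum();B=m;
    q=b[B];c=q.mean(0);nn=np.linalg.svd(q-c)[2][2];nn*=np.sign(nn[2])
    print(n,best,c,nn,degrees(acos(nn[2])),degrees(np.arctan2(-nn[1],-nn[0])),"rms",np.std((q-c)@nn))
```

```text
top 1023 [ 0.60712899 -0.02794028  0.07648596] [-0.55963812 -0.16740119  0.81165388] 35.742164256021546 16.65318581439485 rms 0.0016646980097527867
side 1517 [ 0.60194492 -0.01731811  0.07502565] [-0.54763678 -0.16240913  0.8208028 ] 34.83476222589905 16.518438894081996 rms 0.0012610493156254843
```

View pics/c1.png

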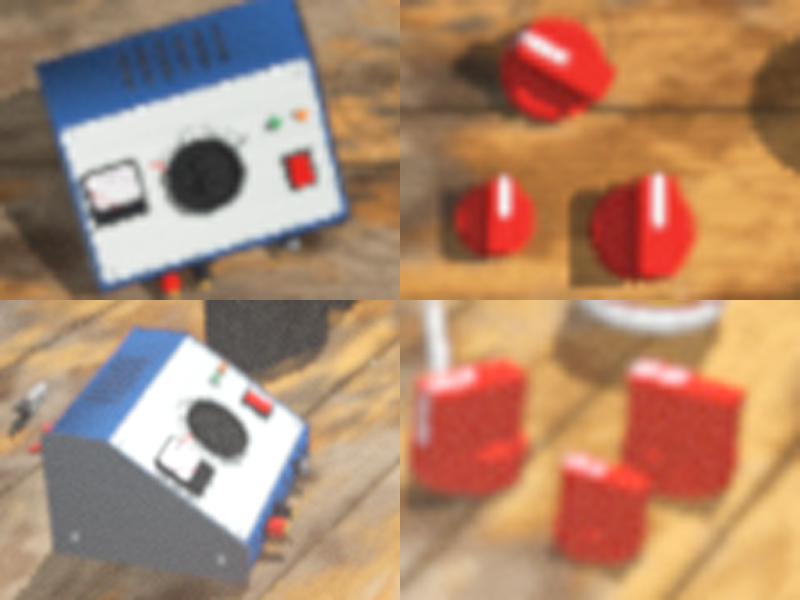

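The crops show the smallest knob with its pointer roughly along world +x (top crop (505,195)). The black guard collar is at (205,175) in the top crop and (217,432) in the side crop. I'll fit silhouettes of both in the two views.

```bash
cat > fit.py <<'E'
from h import *
from scipy.optimize import minimize
S=8
def hullmask(c,pts,box):
    u0,v0,u1,v1=box
    p=((proj(c,pts)-[u0,v0]+.5)*S).astype(np.float32)
    m=np.zeros(((v1-v0)*S,(u1-u0)*S),np.uint8)
    cv2.fillConvexPoly(m,cv2.convexHull(p).astype(np.int32),1)
    return m
def down(m): return cv2.resize(m.astype(np.float32),None,fx=1/S,fy=1/S,interpolation=cv2.INTER_AREA)
def circ(rad,z): 
    a=np.linspace(0,2*np.pi,60); return np.stack([rad*np.cos(a),rad*np.sin(a),0*a+z],-1)
yaw=np.radians(16.58)
PR=(R.from_euler('z',yaw)*R.from_euler('y',-35,degrees=True)).as_matrix()
E
cat > run1.py <<'E'
from fit import *
C={n:np.load(f"{n}0.npy",allow_pickle=True).item() for n in("top","side")}
PC={n:cloud(C[n]) for n in C}
print("panel z",PR[:,2])
def search(cost,x0,sc):
    s=minimize(cost,x0,method="Nelder-Mead",options=dict(initial_simplex=np.vstack([x0]+[np.array(x0)+np.eye(len(x0))[i]*sc[i] for i in range(len(x0))]),xatol=1e-4,fatol=1e-3)); return s.x,s.fun
# collar
boxes={"top":(250,164,284,196),"side":(232,180,264,214)}
T={}
for n,c in C.items():
    u0,v0,u1,v1=boxes[n]; g=c["frame"][v0:v1,u0:u1].max(2).astype(float)
    T[n]=np.clip((190-g)/(190-60),0,1)
    k,l,s,_=cv2.connectedComponentsWithStats((T[n]>.35).astype(np.uint8)); i=1+np.argmax(s[1:,4]); 
    T[n]*=cv2.dilate((l==i).astype(np.uint8),np.ones((3,3)))
    print(n,"blob",s[i])
body=np.vstack([circ(.0295,-.005),circ(.0295,.005)])
def cost(x,names=("top","side")):
    return sum(np.abs(down(hullmask(C[n],body@PR.T+x,boxes[n]))-T[n]).sum() for n in names)
print("both",search(cost,[.62,-.02,.085],[.01,.01,.01]))
# knob
bk={"top":(322,212,346,236),"side":(318,178,345,204)}
TK={}
for n,c in C.items():
    u0,v0,u1,v1=bk[n]; m=red(c); hs=cv2.cvtColor(c["frame"],cv2.COLOR_BGR2HSV)
    near=np.linalg.norm(PC[n][...,:2]-[.438,-.276],axis=-1)<.045
    P=PC[n]; wht=(hs[...,1]<90)&(hs[...,2]>150)&near
    q=P[wht&(P[...,2]>.02)]; print(n,"white pts",len(q),q.mean(0) if len(q) else "",np.argwhere(wht)[:,::-1].tolist()[:12])
    top=near&(m|wht)&(P[...,2]>.034); q=P[top]; q0=q.mean(0); w,V=np.linalg.eigh(np.cov((q-q0)[:,:2].T)); print(n,"wing top",len(q),q0,np.degrees(np.arctan2(V[1,1],V[0,1])))
    TK[n]=((m|wht)&near)[v0:v1,u0:u1].astype(float)
def kmask(n,x):
    Rz=R.from_euler('z',x[2]).as_matrix(); t=np.array([x[0],x[1],0])
    sk=np.vstack([circ(.023,0),circ(.023,.016)]); wg=np.array([[a,b,z] for a in(-.022,.022) for b in(-.009,.009) for z in(.016,.04)])
    return down(hullmask(C[n],sk@Rz.T+t,bk[n])|hullmask(C[n],wg@Rz.T+t,bk[n]))
for a in(-.5,-.2,0,.2,.5):
    print("knob",search(lambda x:sum(np.abs(kmask(n,x)-TK[n]).sum() for n in C),[.438,-.276,a],[.01,.01,.3]))
E
python3 run1.py
```

```text
panel z [-0.54972841 -0.16367223  0.81915204]
top blob [  8   8  16  16 193]
side blob [  6   8  17  16 184]
both (array([ 0.59819055, -0.02587051,  0.08033561]), np.float64(139.12259615384613))
top white pts 12 [ 0.4526213  -0.27994869  0.03984931] [[334, 218], [334, 219], [335, 219], [334, 220], [335, 220], [334, 221], [335, 221], [334, 222], [335, 222], [334, 223], [335, 223], [334, 224]]
top wing top 49 [ 0.44167235 -0.27767     0.03992358] 175.09057532136674
side white pts 5 [ 0.45564299 -0.28119269  0.03978154] [[325, 184], [326, 184], [327, 184], [328, 184], [329, 185], [317, 197], [317, 198], [318, 198], [319, 198], [321, 198], [318, 199], [319, 199]]
side wing top 39 [ 0.43686021 -0.27562616  0.03866996] 177.67821856057822
knob (array([ 0.44171136, -0.27908348, -0.37854319]), np.float64(70.6875))
knob (array([ 0.44239318, -0.27897978, -0.23752969]), np.float64(71.734375))
knob (array([ 0.44185759, -0.27893569,  0.32102073]), np.float64(66.8125))
knob (array([ 0.44205028, -0.27950199,  0.32290632]), np.float64(66.515625))
knob (array([ 0.44218731, -0.27923024,  0.34254189]), np.float64(65.9375))
```

```bash
cat >> run1.py <<'E'
print("----")
def cen(m): v,u=np.mgrid[:m.shape[0],:m.shape[1]]; return np.array([(u*m).sum(),(v*m).sum()])/m.sum()
from scipy.optimize import least_squares
f=lambda x:np.hstack([cen(down(hullmask(C[n],body@PR.T+x,boxes[n])))-cen(T[n]) for n in C])
s=least_squares(f,[.6,-.026,.08],diff_step=.03);x=s.x
print(x,s.fun,[(T[n].sum(),down(hullmask(C[n],body@PR.T+x,boxes[n])).sum()) for n in C],cost(x))
print("dist sheet->origin", (x-[.60713,-.02794,.07649])@PR[:,2],(x-[.60194,-.01732,.07503])@PR[:,2])
for n in C: print(n,(T[n]*9).round().astype(int)[4:30,4:30] if n=="top" else "")
fk=lambda x:np.hstack([cen(kmask(n,[*x,-.07]))-cen(TK[n]) for n in ["top"]])
s=least_squares(fk,[.441,-.278],diff_step=.01);print(s.x,s.fun,TK["top"].sum(),kmask("top",[*s.x,-.07]).sum())
E
python3 run1.py|sed -n '/----/,$p'
```

```text
----
[ 0.59949668 -0.02524189  0.07999422] [-0.15886032 -0.24592182  0.22998235  0.02042948] [(np.float64(183.30769230769232), np.float32(211.3125)), (np.float64(136.31538461538463), np.float32(248.09375))] 140.47596153846152
dist sheet->origin 0.006625133264490853 0.006706203913263846
top [[0 0 0 0 0 0 0 0 0 0 0 0 0 0 0 0 0 0 0 0 0 0 0 0 0 0]
 [0 0 0 0 0 0 0 0 0 0 0 0 0 0 0 0 0 0 0 0 0 0 0 0 0 0]
 [0 0 0 0 0 0 0 0 0 0 0 0 0 0 0 0 0 0 0 0 0 0 0 0 0 0]
 [0 0 0 0 0 0 0 0 0 0 0 0 0 0 0 0 0 0 0 0 0 0 0 0 0 0]
 [0 0 0 0 0 0 0 0 0 0 0 1 3 4 3 1 0 0 0 0 0 0 0 0 0 0]
 [0 0 0 0 0 0 0 2 2 5 7 8 8 9 8 6 3 0 0 0 0 0 0 0 0 0]
 [0 0 0 0 0 0 2 6 8 9 9 9 9 9 9 9 8 5 1 0 0 0 0 0 0 0]
 [0 0 0 0 0 1 6 9 9 9 9 9 9 9 9 9 9 8 3 0 0 0 0 0 0 0]
 [0 0 0 0 0 4 9 9 9 9 9 9 9 9 9 9 9 9 6 0 0 0 0 0 0 0]
 [0 0 0 0 2 8 9 9 9 9 9 9 9 9 9 9 9 9 9 3 0 0 0 0 0 0]
 [0 0 0 0 4 9 9 9 9 9 9 9 9 9 9 9 9 9 9 6 0 0 0 0 0 0]
 [0 0 0 1 7 9 9 9 9 9 9 9 9 9 9 9 9 9 9 7 1 0 0 0 0 0]
 [0 0 0 3 7 9 9 9 9 9 9 9 9 9 9 9 9 9 9 6 0 0 0 0 0 0]
 [0 0 0 3 6 9 9 9 9 9 9 9 9 9 9 9 9 9 9 4 0 0 0 0 0 0]
 [0 0 0 0 5 9 9 9 9 9 9 9 9 9 9 9 9 9 8 2 0 0 0 0 0 0]
 [0 0 0 0 4 8 9 9 9 9 9 9 9 9 9 9 9 9 6 0 0 0 0 0 0 0]
 [0 0 0 0 2 6 9 9 9 9 9 9 9 9 9 9 9 6 2 0 0 0 0 0 0 0]
 [0 0 0 0 0 4 7 9 9 9 9 9 9 9 9 8 6 2 0 0 0 0 0 0 0 0]
 [0 0 0 0 0 0 4 6 8 9 9 9 9 8 6 2 0 0 0 0 0 0 0 0 0 0]
 [0 0 0 0 0 0 0 3 4 5 5 6 5 3 0 0 0 0 0 0 0 0 0 0 0 0]
 [0 0 0 0 0 0 0 0 0 0 0 0 0 0 0 0 0 0 0 0 0 0 0 0 0 0]
 [0 0 0 0 0 0 0 0 0 0 0 0 0 0 0 0 0 0 0 0 0 0 0 0 0 0]
 [0 0 0 0 0 0 0 0 0 0 0 0 0 0 0 0 0 0 0 0 0 0 0 0 0 0]
 [0 0 0 0 0 0 0 0 0 0 0 0 0 0 0 0 0 0 0 0 0 0 0 0 0 0]
 [0 0 0 0 0 0 0 0 0 0 0 0 0 0 0 0 0 0 0 0 0 0 0 0 0 0]
 [0 0 0 0 0 0 0 0 0 0 0 0 0 0 0 0 0 0 0 0 0 0 0 0 0 0]]
side 
[ 0.4408028  -0.27849272] [-0.00338523  0.00353646] 125.0 133.07812
```

step_arm(
  steps=[
    [[0, 0, -0.02], [0, 0.05, 0], 0.0854],
  ],
)

```text
schema error: expected a number
```

step_arm(
  steps=[
    [[0, 0, -0.05], 0, 0.0854],
    [[0, 0, -0.1], 0, 0.0854],
    [[0, 0, -0.15], 0, 0.0854],
    [[0, 0, -0.2], 0, 0.0854],
    [[0, 0, -0.25], 0, 0.0854],
    [[0, 0, -0.3], 0, 0.0854],
    [[0, 0, -0.35], 0, 0.0854],
    [[0, 0, -0.4], 0, 0.0854],
    [[0, 0, -0.45], 0, 0.0854],
    [[0, 0, -0.5], 0, 0.0854],
    [[0, 0, -0.55], 0, 0.0854],
    [[0, 0, -0.6], 0, 0.0854],
    [[0, 0, -0.65], 0, 0.0854],
    [[0, 0, -0.7], 0, 0.0854],
    [[0, 0, -0.75], 0, 0.0854],
    [[0, 0, -0.8], 0, 0.0854],
  ],
)

```text
time: 1.7
position: [0.1884, -0.5397, 0.8339]
eef_rot: [3.068, 0.52, 0.007]
force: [-0.1, 0.5, 0.1]
finger_gap: 1.002
gripper_force: 0.0
```

Run:
```python
from workcell import r
o=r.observe();print(o["q"].round(3),o["position"],o["eef_rot"])
```

```text
[-1.289e+00  4.420e-01  2.350e-01  2.000e-03  2.434e+00 -5.200e-02] [ 0.18838506 -0.53967609  0.83388071] [3.06843586 0.52001725 0.00742994]
```

step_arm(
  steps=[
    [[0, 0, 0], 0, 0.0854],
    [[0, 0, 0], 0, 0.0854],
  ],
)

```text
time: 1.9
position: [0.1889, -0.5411, 0.8323]
eef_rot: [3.07, 0.52, 0.007]
force: [-0.4, -0.5, -0.5]
finger_gap: 0.998
gripper_force: 0.0
```

Run:
```python
from workcell import r
o=r.observe();print(o["q"].round(4),o["position"],o["eef_rot"],o["joint_vel"].round(3))
```

```text
[-1.2887e+00  4.4470e-01  2.3600e-01  2.2000e-03  2.4332e+00 -5.2000e-02] [ 0.18886344 -0.54110212  0.83234766] [3.07042712 0.52034632 0.00712072] [-0.001  0.024  0.007 -0.001 -0.004 -0.001]
```

```bash
cat > g.py <<'E'
from fit import *
from workcell import r,camera
def go(p,az=None):
    "shift in tool axes to world p, turn so tool x's azimuth is az(deg)"
    o=r.observe(); M=R.from_rotvec(o["eef_rot"]).as_matrix()
    d=M.T@(np.array(p)-o["position"]); a=None
    if az is not None:
        h=[np.cos(np.radians(az)),np.sin(np.radians(az)),0]; a=np.arctan2(M[:,1]@h,M[:,0]@h)
    print("t",round(o["time"],2),"pos",o["position"].round(4),"shift",d.round(4),"turn",a,"tz",M[:,2].round(3),"tx",M[:,0].round(3),"q",o["q"].round(2),"F",o["force"].round(1))
E
python3 -c "
from g import *
go([.441,-.278,.14],-4)"
```

```text
t 1.9 pos [ 0.1889 -0.5411  0.8323] shift [ 0.3248 -0.1845  0.6875] turn 0.4054248010149766 tz [ 0.009 -0.026 -1.   ] tx [ 0.944  0.329 -0.   ] q [-1.29  0.44  0.24  0.    2.43 -0.05] F [-0.4 -0.5 -0.5]
```

step_arm(
  steps=[
    [[0.325, -0.184, 0.69], 0.405, 0.045],
    [[0.325, -0.184, 0.69], 0.405, 0.045],
    [[0.325, -0.184, 0.69], 0.405, 0.045],
    [[0.325, -0.184, 0.69], 0.405, 0.045],
    [[0.325, -0.184, 0.69], 0.405, 0.045],
    [[0.325, -0.184, 0.69], 0.405, 0.045],
    [[0.325, -0.184, 0.69], 0.405, 0.045],
    [[0.325, -0.184, 0.69], 0.405, 0.045],
    [[0.325, -0.184, 0.69], 0.405, 0.045],
    [[0.325, -0.184, 0.69], 0.405, 0.045],
    [[0.325, -0.184, 0.69], 0.405, 0.045],
    [[0.325, -0.184, 0.69], 0.405, 0.045],
    [[0.325, -0.184, 0.69], 0.405, 0.045],
    [[0.325, -0.184, 0.69], 0.405, 0.045],
    [[0.325, -0.184, 0.69], 0.405, 0.045],
    [[0.325, -0.184, 0.69], 0.405, 0.045],
    [[0.325, -0.184, 0.69], 0.405, 0.045],
    [[0.325, -0.184, 0.69], 0.405, 0.045],
    [[0.325, -0.184, 0.69], 0.405, 0.045],
    [[0.325, -0.184, 0.69], 0.405, 0.045],
  ],
)

```text
time: 3.9
position: [0.4414, -0.2784, 0.1381]
eef_rot: [3.114, -0.108, 0.016]
force: [0.1, -0.4, 0.5]
finger_gap: 0.524
gripper_force: 0.0
```

Run:
```python
from g import *
go([.441,-.278,.042],-4)
c=camera("side"); cv2.imwrite("pics/s1.png",cv2.resize(c["frame"][110:240,250:440],(800,547),interpolation=cv2.INTER_CUBIC))
```

```text
t 3.9 pos [ 0.4414 -0.2784  0.1381] shift [-0.0015 -0.0028  0.096 ] turn 0.00044899058239236586 tz [ 0.009 -0.026 -1.   ] tx [ 0.998 -0.069  0.011] q [-0.61  0.45  2.01 -0.03  0.65  1.05] F [ 0.1 -0.4  0.5]
```

View pics/s1.png

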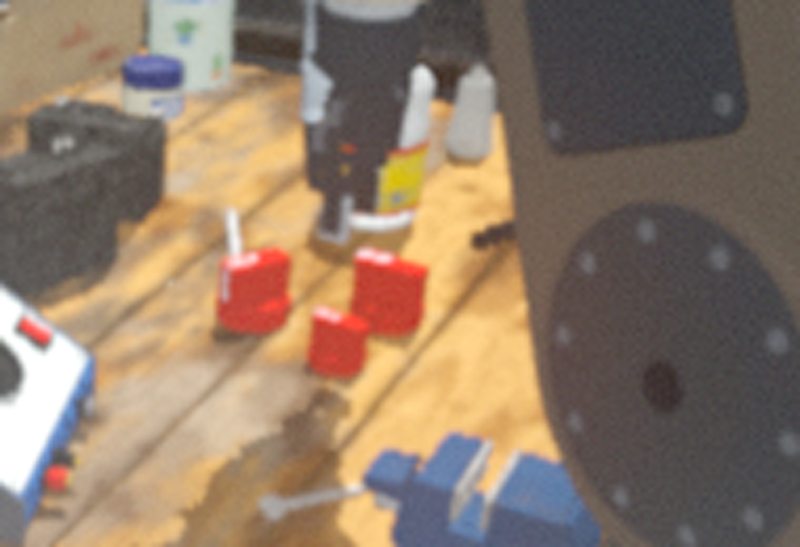

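The fingers, crop (335,220), hang directly above the small knob at (338,340). Descending.

step_arm(
  steps=[
    [[-0.0015, -0.003, 0.05], 0, 0.045],
    [[-0.0015, -0.003, 0.08], 0, 0.045],
    [[-0.0015, -0.003, 0.096], 0, 0.045],
    [[-0.0015, -0.003, 0.096], 0, 0.045],
    [[-0.0015, -0.003, 0.096], 0, 0.01],
    [[-0.0015, -0.003, 0.096], 0, 0.01],
    [[-0.0015, -0.003, 0.096], 0, 0.01],
    [[-0.0015, -0.003, 0.096], 0, 0.01],
    [[-0.0015, -0.003, 0.096], 0, 0.01],
    [[-0.0015, -0.003, 0.096], 0, 0.01],
    [[-0.0015, -0.003, 0.096], 0, 0.01],
  ],
  grip_force=50,
)

```text
time: 5.05
position: [0.4415, -0.2777, 0.0432]
eef_rot: [3.113, -0.108, 0.019]
force: [-1.7, -1.2, 8.4]
finger_gap: 0.197
gripper_force: 48.5
```

Run:
```python
from g import *
go([.527,.157,.82])
for n in("top","side"):
    P=cloud(np.load(f"{n}0.npy",allow_pickle=True).item()).reshape(-1,3)
    az=np.degrees(np.arctan2(P[:,1],P[:,0]));rr=np.hypot(P[:,0],P[:,1])
    for lo,hi in((.15,.4),(.4,.7),(.7,1.2)):
        m=(abs(az-16)<20)&(P[:,2]>lo)&(P[:,2]<hi)
        if m.sum(): print(n,lo,m.sum(),np.percentile(rr[m],[0,1,10]))
```

```text
t 5.05 pos [ 0.4415 -0.2777  0.0432] shift [ 0.0653 -0.4193 -0.7872] turn None tz [ 0.011 -0.027 -1.   ] tx [ 0.998 -0.069  0.013] q [-0.61  0.61  2.07 -0.04  0.44  1.06] F [-1.7 -1.2  8.4]
top 0.15 4683 [0.08062372 0.08675706 0.25139287]
top 0.4 2530 [0.00164172 0.0234186  0.07404673]
side 0.15 14001 [0.08320573 0.08616407 0.22473734]
side 0.4 14282 [0.02556932 0.06870703 0.13787486]
```

step_arm(
  steps=[
    [[0, 0, -0.05], 0, 0.01],
    [[0, 0, -0.1], 0, 0.01],
    [[0, 0, -0.15], 0, 0.01],
    [[0, 0, -0.2], 0, 0.01],
    [[0.065, -0.419, -0.787], 0, 0.01],
    [[0.065, -0.419, -0.787], 0, 0.01],
    [[0.065, -0.419, -0.787], 0, 0.01],
    [[0.065, -0.419, -0.787], 0, 0.01],
    [[0.065, -0.419, -0.787], 0, 0.01],
    [[0.065, -0.419, -0.787], 0, 0.01],
    [[0.065, -0.419, -0.787], 0, 0.01],
    [[0.065, -0.419, -0.787], 0, 0.01],
    [[0.065, -0.419, -0.787], 0, 0.01],
    [[0.065, -0.419, -0.787], 0, 0.01],
    [[0.065, -0.419, -0.787], 0, 0.01],
    [[0.065, -0.419, -0.787], 0, 0.01],
    [[0.065, -0.419, -0.787], 0, 0.01],
    [[0.065, -0.419, -0.787], 0, 0.01],
    [[0.065, -0.419, -0.787], 0, 0.01],
    [[0.065, -0.419, -0.787], 0, 0.01],
  ],
)

```text
time: 7.05
position: [0.5267, 0.1575, 0.8215]
eef_rot: [3.117, -0.105, 0.022]
force: [0.2, 0.4, -0.7]
finger_gap: 0.195
gripper_force: 50.0
```

Run:
```python
from g import *
p=r.observe()["position"]; go(p+np.array([.958,.285,0])*.4)
```

```text
t 7.05 pos [0.5267 0.1575 0.8215] shift [ 0.3746 -0.1396  0.0025] turn None tz [ 0.014 -0.023 -1.   ] tx [ 0.998 -0.067  0.015] q [ 0.25  0.36  0.41 -0.04  2.36  1.86] F [ 0.2  0.4 -0.7]
```

step_arm(
  steps=[
    [[0.375, -0.14, 0], 0, 0.01],
    [[0.375, -0.14, 0], 0, 0.01],
    [[0.375, -0.14, 0], 0, 0.01],
    [[0.375, -0.14, 0], 0, 0.01],
    [[0.375, -0.14, 0], 0, 0.01],
    [[0.375, -0.14, 0], 0, 0.01],
  ],
)

```text
time: 7.65
position: [0.6906, 0.2028, 0.7176]
eef_rot: [3.123, -0.108, 0.059]
force: [-0.2, 0.1, -0.9]
finger_gap: 0.198
gripper_force: 50.0
```

Run:
```python
from g import *
p=r.observe()["position"]; go(p+np.array([.958,.285,0])*.4)
```

```text
t 7.65 pos [0.6906 0.2028 0.7176] shift [ 0.3742 -0.1403  0.0124] turn None tz [ 0.037 -0.017 -0.999] tx [ 0.997 -0.069  0.038] q [ 0.26  0.62  0.24 -0.03  2.25  1.87] F [-0.2  0.1 -0.9]
```

step_arm(
  steps=[
    [[0.14, -0.05, -0.13], 0, 0.01],
  ],
)

```text
time: 7.75
position: [0.699, 0.2054, 0.718]
eef_rot: [3.13, -0.107, 0.098]
force: [0.7, -0.3, -2.2]
finger_gap: 0.201
gripper_force: 49.9
```

step_arm(
  steps=[
    [[0.14, -0.05, -0.13], 0, 0.01],
  ],
)

```text
time: 7.85
position: [0.704, 0.2072, 0.7267]
eef_rot: [-3.133, 0.107, -0.155]
force: [0.1, 0.5, -0.4]
finger_gap: 0.197
gripper_force: 49.9
```

step_arm(
  steps=[
    [[0.14, -0.05, -0.13], 0, 0.01],
  ],
)

```text
time: 7.95
position: [0.7091, 0.209, 0.7341]
eef_rot: [-3.119, 0.105, -0.205]
force: [0.0, -0.0, -1.6]
finger_gap: 0.196
gripper_force: 49.9
```

step_arm(
  steps=[
    [[0.14, -0.05, -0.13], 0, 0.01],
  ],
)

```text
time: 8.05
position: [0.7142, 0.2107, 0.7407]
eef_rot: [-3.106, 0.104, -0.251]
force: [0.4, -0.1, -0.7]
finger_gap: 0.197
gripper_force: 49.9
```

Run:
```python
from g import *
p=r.observe()["position"]; go(p+np.array([.958,.285,0])*.4)
```

```text
t 8.05 pos [0.7142 0.2107 0.7407] shift [ 0.3696 -0.1385  0.0639] turn None tz [ 0.161  0.018 -0.987] tx [ 0.985 -0.068  0.16 ] q [ 0.26  0.6   0.23 -0.03  2.15  1.88] F [ 0.4 -0.1 -0.7]
```

step_arm(
  steps=[
    [[0.15, -0.06, -0.11], 0, 0.01],
  ],
)

```text
time: 8.15
position: [0.7224, 0.2147, 0.7446]
eef_rot: [-3.093, 0.103, -0.298]
force: [0.2, -0.2, -1.2]
finger_gap: 0.191
gripper_force: 49.9
```

step_arm(
  steps=[
    [[0.15, -0.06, -0.11], 0, 0.01],
  ],
)

```text
time: 8.25
position: [0.7306, 0.2188, 0.7479]
eef_rot: [-3.079, 0.102, -0.342]
force: [0.2, 0.4, -0.9]
finger_gap: 0.199
gripper_force: 49.9
```

step_arm(
  steps=[
    [[0.15, -0.06, -0.11], 0, 0.01],
  ],
)

```text
time: 8.35
position: [0.7376, 0.2225, 0.7531]
eef_rot: [-3.064, 0.101, -0.387]
force: [0.9, -0.3, -0.6]
finger_gap: 0.198
gripper_force: 49.9
```

step_arm(
  steps=[
    [[0.15, -0.06, -0.1], 0, 0.01],
  ],
)

```text
time: 8.45
position: [0.7449, 0.2262, 0.7591]
eef_rot: [-3.047, 0.099, -0.434]
force: [-0.4, 0.3, -0.8]
finger_gap: 0.201
gripper_force: 49.9
```

step_arm(
  steps=[
    [[0.15, -0.06, -0.1], 0, 0.01],
  ],
)

```text
time: 8.55
position: [0.7515, 0.2296, 0.7657]
eef_rot: [-3.03, 0.098, -0.48]
force: [0.5, -0.2, -0.8]
finger_gap: 0.197
gripper_force: 49.9
```

step_arm(
  steps=[
    [[0.15, -0.06, -0.1], 0, 0.01],
  ],
)

```text
time: 8.65
position: [0.7571, 0.2328, 0.7738]
eef_rot: [-3.011, 0.097, -0.527]
force: [-0.2, -0.9, -0.4]
finger_gap: 0.198
gripper_force: 49.9
```

Run:
```python
from g import *
p=r.observe()["position"]; go(p+np.array([.958,.285,0])*.4)
```

```text
t 8.65 pos [0.7571 0.2328 0.7738] shift [ 0.351  -0.1317  0.1389] turn None tz [ 0.342  0.071 -0.937] tx [ 0.939 -0.077  0.336] q [ 0.27  0.57  0.24 -0.03  1.98  1.89] F [-0.2 -0.9 -0.4]
```

Run:
```python
from g import *
p=r.observe()["position"]; go([.715,.33,.768]);
M=R.from_rotvec(r.observe()["eef_rot"]).as_matrix()
a=np.radians(24.5);o=np.array([np.cos(a),np.sin(a),0])
print("push",(M.T@(o*.62*.2+np.array([0,0,.78*.2]))).round(3))
```

```text
t 8.65 pos [0.7571 0.2328 0.7738] shift [-0.0489 -0.0941 -0.002 ] turn None tz [ 0.342  0.071 -0.937] tx [ 0.939 -0.077  0.336] q [ 0.27  0.57  0.24 -0.03  1.98  1.89] F [-0.2 -0.9 -0.4]
push [ 0.154 -0.071 -0.104]
```

step_arm(
  steps=[
    [[-0.049, -0.094, 0.005], 0, 0.01],
    [[-0.049, -0.094, 0.005], 0, 0.01],
    [[-0.049, -0.094, 0.005], 0, 0.01],
  ],
)

```text
time: 8.95
position: [0.7144, 0.335, 0.7608]
eef_rot: [-3.011, 0.09, -0.523]
force: [0.4, -0.4, 0.2]
finger_gap: 0.197
gripper_force: 50.0
```

step_arm(
  steps=[
    [[0.154, -0.071, -0.1], 0, 0.01],
  ],
)

```text
time: 9.05
position: [0.7252, 0.336, 0.7744]
eef_rot: [-2.995, 0.09, -0.558]
force: [0.8, -0.5, -0.7]
finger_gap: 0.197
gripper_force: 49.9
```

step_arm(
  steps=[
    [[0.154, -0.071, -0.1], 0, 0.01],
  ],
)

```text
time: 9.15
position: [0.7328, 0.3361, 0.7819]
eef_rot: [-2.974, 0.09, -0.6]
force: [0.6, -0.9, -1.9]
finger_gap: 0.202
gripper_force: 50.0
```

step_arm(
  steps=[
    [[0.154, -0.071, -0.1], 0, 0.01],
  ],
)

```text
time: 9.25
position: [0.7374, 0.3362, 0.7957]
eef_rot: [-2.945, 0.09, -0.652]
force: [-0.6, 0.3, -0.7]
finger_gap: 0.197
gripper_force: 50.0
```

step_arm(
  steps=[
    [[0.154, -0.071, -0.09], 0, 0.01],
  ],
)

```text
time: 9.35
position: [0.7418, 0.3369, 0.8079]
eef_rot: [-2.919, 0.088, -0.699]
force: [-0.8, 0.4, -0.8]
finger_gap: 0.201
gripper_force: 50.0
```

Run:
```python
from g import *
p=r.observe()["position"]; go(p)
```

```text
t 9.35 pos [0.7418 0.3369 0.8079] shift [0. 0. 0.] turn None tz [ 0.455  0.121 -0.882] tx [ 0.89  -0.089  0.446] q [ 0.42  0.55  0.23 -0.08  1.87  2.01] F [-0.8  0.4 -0.8]
```

step_arm(
  steps=[
    [[0.154, -0.071, -0.08], 0, 0.01],
  ],
)

```text
time: 9.45
position: [0.7474, 0.3384, 0.8178]
eef_rot: [-2.894, 0.085, -0.742]
force: [-0.4, -1.1, -0.2]
finger_gap: 0.204
gripper_force: 50.0
```

step_arm(
  steps=[
    [[0.154, -0.071, -0.08], 0, 0.01],
  ],
)

```text
time: 9.55
position: [0.7524, 0.3398, 0.8279]
eef_rot: [-2.869, 0.083, -0.784]
force: [0.4, -0.4, -0.0]
finger_gap: 0.197
gripper_force: 50.0
```

step_arm(
  steps=[
    [[0.154, -0.071, -0.08], 0, 0.01],
  ],
)

```text
time: 9.65
position: [0.7562, 0.3411, 0.8392]
eef_rot: [-2.843, 0.08, -0.825]
force: [-0.4, 0.1, -0.9]
finger_gap: 0.196
gripper_force: 50.0
```

step_arm(
  steps=[
    [[0, 0, 0], 0, 0.01],
    [[0, 0, 0], 0, 0.01],
  ],
)

```text
time: 9.85
position: [0.7556, 0.341, 0.8382]
eef_rot: [-2.845, 0.08, -0.821]
force: [0.6, -0.4, -0.6]
finger_gap: 0.202
gripper_force: 50.0
```

```bash
cat >> g.py <<'E'
def ang():
    M=R.from_rotvec(r.observe()["eef_rot"]).as_matrix()
    Q=PR.T@M; print("tool z in panel",Q[:,2].round(3),"x angle in panel",np.degrees(np.arctan2(Q[1,0],Q[0,0])).round(1))
E
python3 - <<'E'
from g import *
p=r.observe()["position"]; go(p); ang()
E
```

```text
t 9.85 pos [0.7556 0.341  0.8382] shift [0. 0. 0.] turn None tz [ 0.533  0.156 -0.832] tx [ 0.846 -0.101  0.523] q [ 0.42  0.53  0.24 -0.08  1.79  2.01] F [ 0.6 -0.4 -0.6]
tool z in panel [-0.022 -0.002 -1.   ] x angle in panel -19.8
```

step_arm(
  steps=[
    [[0.154, -0.071, -0.08], 0, 0.01],
  ],
)

```text
time: 9.95
position: [0.7594, 0.3424, 0.8485]
eef_rot: [-2.82, 0.077, -0.859]
force: [0.7, 0.7, -2.0]
finger_gap: 0.202
gripper_force: 50.0
```

step_arm(
  steps=[
    [[0, 0, 0.01], 0, 0.01],
    [[0, 0, 0.01], 0, 0.01],
  ],
)

```text
time: 10.15
position: [0.7646, 0.3439, 0.8419]
eef_rot: [-2.818, 0.077, -0.862]
force: [-0.6, 0.5, -1.8]
finger_gap: 0.197
gripper_force: 50.0
```

```bash
cat >> g.py <<'E'
O=np.array([.5990,-.0255,.0797])
def pan(x,y,z,ang_x=None):
    "move so TCP at panel coords; tool x at panel angle deg"
    o=r.observe(); M=R.from_rotvec(o["eef_rot"]).as_matrix(); p=O+PR@np.array([x,y,z])
    Q=PR.T@M; a=np.degrees(np.arctan2(Q[1,0],Q[0,0]))
    print("t",round(o["time"],2),"TCP panel",(PR.T@(o["position"]-O)).round(4),"xang",a.round(1),"tz",Q[:,2].round(3),"shift",(M.T@(p-o["position"])).round(4),"turn",None if ang_x is None else np.radians(a-ang_x).round(3),"q",o["q"].round(2),"Fpanel",(PR.T@o["force"]).round(1),"T",(PR.T@o["ft_torque"]).round(2))
E
python3 - <<'E'
from g import *
pan(0,0,.15,50)
E
```

```text
t 10.15 TCP panel [0.6536 0.3068 0.4728] xang -19.7 tz [ 0.013  0.002 -1.   ] shift [-0.5151  0.5114  0.3139] turn -1.217 q [ 0.42  0.52  0.27 -0.07  1.73  2.01] Fpanel [-1.4  0.6 -1.2] T [ 0.02  0.35 -0.01]
```

step_arm(
  steps=[
    [[-0.515, 0.511, 0.314], -1.217, 0.01],
    [[-0.515, 0.511, 0.314], -1.217, 0.01],
    [[-0.515, 0.511, 0.314], -1.217, 0.01],
    [[-0.515, 0.511, 0.314], -1.217, 0.01],
    [[-0.515, 0.511, 0.314], -1.217, 0.01],
    [[-0.515, 0.511, 0.314], -1.217, 0.01],
    [[-0.515, 0.511, 0.314], -1.217, 0.01],
    [[-0.515, 0.511, 0.314], -1.217, 0.01],
    [[-0.515, 0.511, 0.314], -1.217, 0.01],
    [[-0.515, 0.511, 0.314], -1.217, 0.01],
    [[-0.515, 0.511, 0.314], -1.217, 0.01],
    [[-0.515, 0.511, 0.314], -1.217, 0.01],
    [[-0.515, 0.511, 0.314], -1.217, 0.01],
    [[-0.515, 0.511, 0.314], -1.217, 0.01],
    [[-0.515, 0.511, 0.314], -1.217, 0.01],
    [[-0.515, 0.511, 0.314], -1.217, 0.01],
    [[-0.515, 0.511, 0.314], -1.217, 0.01],
    [[-0.515, 0.511, 0.314], -1.217, 0.01],
    [[-0.515, 0.511, 0.314], -1.217, 0.01],
    [[-0.515, 0.511, 0.314], -1.217, 0.01],
  ],
)

```text
time: 12.15
position: [0.5178, -0.0487, 0.2052]
eef_rot: [2.368, 1.557, 0.877]
force: [0.7, 0.8, -2.1]
finger_gap: 0.2
gripper_force: 50.0
```

Run:
```python
from g import *
pan(0,0,.073,50)
```

```text
t 12.15 TCP panel [0.0028 0.0009 0.1513] xang 50.0 tz [ 0.014  0.002 -1.   ] shift [-0.0033 -0.0023  0.0782] turn 0.001 q [-0.41  0.26  2.38  1.57  0.39 -1.48] Fpanel [-0.4  0.5 -2.2] T [ 0.01  0.31 -0.03]
```

step_arm(
  steps=[
    [[-0.003, -0.002, 0.04], 0, 0.01],
    [[-0.003, -0.002, 0.078], 0, 0.01],
    [[-0.003, -0.002, 0.078], 0, 0.01],
    [[-0.003, -0.002, 0.078], 0, 0.01],
  ],
)

```text
time: 12.55
position: [0.5591, -0.0361, 0.1387]
eef_rot: [2.371, 1.558, 0.876]
force: [-0.2, 0.5, -0.2]
finger_gap: 0.197
gripper_force: 49.9
```

Run:
```python
from g import *
pan(0,0,.062,50)
ims=[]
for n in("side","top"):
    c=camera(n); np.save(f"{n}1.npy",c,allow_pickle=True)
    f=c["frame"].copy(); 
    for p,col in((O,(0,255,0)),(O+PR[:,2]*.03,(255,0,255))):
        u=proj(c,p)[0]; print(n,u)
    x=proj(c,O+PR[:,2]*.02)[0].astype(int); ims.append(cv2.resize(f[x[1]-38:x[1]+38,x[0]-50:x[0]+50],(800,608),interpolation=cv2.INTER_CUBIC)[:600]); print(x-[50,38])
cv2.imwrite("pics/s2.png",cv2.resize(np.vstack(ims),(400,600)) if 0 else np.hstack([cv2.resize(i,(400,300)) for i in ims]))
```

```text
t 12.55 TCP panel [0.0001 0.0012 0.072 ] xang 50.0 tz [ 0.011  0.004 -1.   ] shift [-0.0011  0.0006  0.01  ] turn -0.001 q [-0.34  0.45  2.36  2.05  0.4  -1.92] Fpanel [-0.1  0.5 -0.2] T [ 0.02  0.35 -0.02]
side [246.76446763 195.72002644]
side [252.29584264 188.98270595]
[200 153]
top [265.28362114 179.62705874]
top [266.80263651 183.06610809]
[216 143]
```

View pics/s2.png

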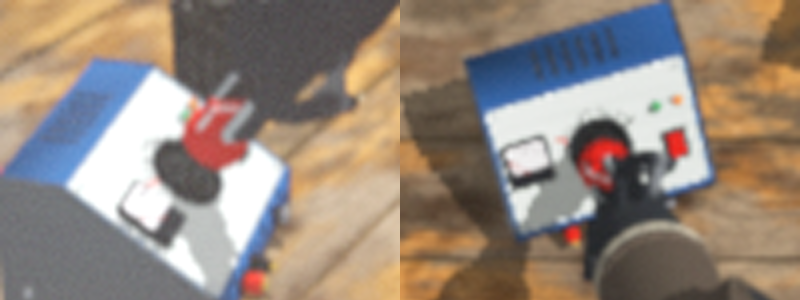

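The side view shows the knob skirt at about (254,189), the top view at about (266,184). Both are within 1 px of the predicted position above the spindle. Lowering by feel.

step_arm(
  steps=[
    [[-0.001, 0.0005, 0.011], 0, 0.01],
    [[-0.001, 0.0005, 0.011], 0, 0.01],
    [[-0.001, 0.0005, 0.011], 0, 0.01],
  ],
)

```text
time: 12.95
position: [0.5649, -0.0357, 0.1321]
eef_rot: [2.369, 1.557, 0.878]
force: [-0.1, 0.5, -0.3]
finger_gap: 0.198
gripper_force: 50.0
```

step_arm(
  steps=[
    [[0, 0, 0.003], 0, 0.01],
    [[0, 0, 0.003], 0, 0.01],
  ],
)

```text
time: 13.15
position: [0.5667, -0.0351, 0.1291]
eef_rot: [2.369, 1.557, 0.878]
force: [-0.3, 0.9, -1.2]
finger_gap: 0.199
gripper_force: 50.0
```

step_arm(
  steps=[
    [[0, 0, 0.003], 0, 0.01],
    [[0, 0, 0.003], 0, 0.01],
  ],
)

```text
time: 13.35
position: [0.5684, -0.0345, 0.1262]
eef_rot: [2.369, 1.557, 0.877]
force: [-1.3, -0.4, -0.0]
finger_gap: 0.201
gripper_force: 50.0
```

Run:
```python
from g import *
pan(0,0,.055,50)
```

```text
t 13.35 TCP panel [0.0005 0.0001 0.0564] xang 50.0 tz [ 0.013  0.003 -1.   ] shift [-0.0005 -0.0004  0.0014] turn -0.0 q [-0.33  0.49  2.35  2.13  0.41 -1.99] Fpanel [-1.1 -0.   0.8] T [-0.06  0.31  0.01]
```

step_arm(
  steps=[
    [[0, 0, 0.003], 0, 0.01],
    [[0, 0, 0.003], 0, 0.01],
  ],
)

```text
time: 13.55
position: [0.57, -0.034, 0.1236]
eef_rot: [2.37, 1.557, 0.877]
force: [-0.1, -0.1, -0.7]
finger_gap: 0.192
gripper_force: 50.0
```

step_arm(
  steps=[
    [[0, 0, 0.002], 0, 0.01],
    [[0, 0, 0.002], 0, 0.01],
  ],
)

```text
time: 13.75
position: [0.5711, -0.0336, 0.1221]
eef_rot: [2.37, 1.557, 0.877]
force: [-0.5, 1.2, -1.3]
finger_gap: 0.198
gripper_force: 50.0
```

step_arm(
  steps=[
    [[0, 0, 0.001], 0, 0.01],
    [[0, 0, 0.001], 0, 0.01],
  ],
)

```text
time: 13.95
position: [0.5716, -0.0335, 0.1214]
eef_rot: [2.37, 1.557, 0.877]
force: [-0.5, 0.2, -0.6]
finger_gap: 0.197
gripper_force: 50.0
```

Run:
```python
from g import *
pan(0,0,.05,50)
```

```text
t 13.95 TCP panel [0.0006 0.0002 0.0505] xang 50.0 tz [ 0.013  0.003 -1.   ] shift [-0.0005 -0.0003  0.0005] turn -0.0 q [-0.32  0.5   2.34  2.15  0.42 -2.01] Fpanel [-0.7  0.4 -0.3] T [0.01 0.36 0.02]
```

step_arm(
  steps=[
    [[0, 0, 0.001], 0, 0.01],
    [[0, 0, 0.001], 0, 0.01],
  ],
)

```text
time: 14.15
position: [0.5722, -0.0333, 0.1206]
eef_rot: [2.37, 1.557, 0.877]
force: [0.4, 0.6, -0.7]
finger_gap: 0.198
gripper_force: 50.0
```

step_arm(
  steps=[
    [[0, 0, 0.001], 0, 0.01],
    [[0, 0, 0.001], 0, 0.01],
  ],
)

```text
time: 14.35
position: [0.5728, -0.0332, 0.1197]
eef_rot: [2.37, 1.557, 0.877]
force: [-0.4, -1.1, -0.2]
finger_gap: 0.2
gripper_force: 50.0
```

step_arm(
  steps=[
    [[0, 0, 0.0005], 0, 0.01],
    [[0, 0, 0.0005], 0, 0.01],
  ],
)

```text
time: 14.55
position: [0.573, -0.0331, 0.1194]
eef_rot: [2.369, 1.557, 0.877]
force: [0.1, 0.6, -0.8]
finger_gap: 0.198
gripper_force: 50.0
```

Run:
```python
from g import *
pan(0,0,.05,50)
```

```text
t 14.55 TCP panel [0.0006 0.0002 0.048 ] xang 50.0 tz [ 0.013  0.003 -1.   ] shift [-0.0005 -0.0004 -0.002 ] turn -0.0 q [-0.32  0.51  2.34  2.16  0.42 -2.02] Fpanel [-0.2  0.6 -0.8] T [0.   0.37 0.02]
```

step_arm(
  steps=[
    [[0, 0, 0.001], 0, 0.01],
    [[0, 0, 0.001], 0, 0.01],
  ],
)

```text
time: 14.75
position: [0.5737, -0.0329, 0.1185]
eef_rot: [2.37, 1.557, 0.877]
force: [-0.1, 0.5, -0.2]
finger_gap: 0.196
gripper_force: 50.0
```

step_arm(
  steps=[
    [[0, 0, 0.0007], 0, 0.01],
    [[0, 0, 0.0007], 0, 0.01],
  ],
)

```text
time: 14.95
position: [0.5738, -0.0328, 0.1182]
eef_rot: [2.37, 1.557, 0.877]
force: [-5.3, -2.1, 6.8]
finger_gap: 0.195
gripper_force: 51.5
```

step_arm(
  steps=[
    [[0, 0, 0.0005], 0, 0.01],
    [[0, 0, 0.0005], 0, 0.01],
  ],
)

```text
time: 15.15
position: [0.5739, -0.0328, 0.118]
eef_rot: [2.369, 1.557, 0.877]
force: [-12.1, -3.3, 16.6]
finger_gap: 0.191
gripper_force: 52.9
```

Run:
```python
from g import *
pan(0,0,.05,50)
```

```text
t 15.15 TCP panel [0.0006 0.0002 0.0464] xang 50.0 tz [ 0.013  0.003 -1.   ] shift [-0.0005 -0.0003 -0.0036] turn -0.0 q [-0.32  0.51  2.34  2.17  0.42 -2.03] Fpanel [-0.7  0.3 20.8] T [ 0.02  0.31 -0.02]
```

step_arm(
  steps=[
    [[0, 0, -0.0003], 0.06, 0.01],
    [[0, 0, -0.0003], 0.06, 0.01],
  ],
)

```text
time: 15.35
position: [0.5739, -0.0328, 0.1182]
eef_rot: [2.43, 1.491, 0.89]
force: [-6.4, -2.4, 9.9]
finger_gap: 0.196
gripper_force: 51.7
```

step_arm(
  steps=[
    [[0, 0, 0], 0.06, 0.01],
    [[0, 0, 0], 0.06, 0.01],
  ],
)

```text
time: 15.55
position: [0.5739, -0.0328, 0.1181]
eef_rot: [2.487, 1.424, 0.901]
force: [-6.4, -2.2, 10.3]
finger_gap: 0.197
gripper_force: 51.7
```

step_arm(
  steps=[
    [[0, 0, 0], 0.06, 0.01],
    [[0, 0, 0], 0.06, 0.01],
  ],
)

```text
time: 15.75
position: [0.574, -0.0328, 0.1182]
eef_rot: [2.542, 1.357, 0.912]
force: [-5.8, -2.4, 7.9]
finger_gap: 0.2
gripper_force: 51.6
```

step_arm(
  steps=[
    [[0, 0, 0], 0.06, 0.01],
    [[0, 0, 0], 0.06, 0.01],
  ],
)

```text
time: 15.95
position: [0.574, -0.0328, 0.1181]
eef_rot: [2.596, 1.287, 0.922]
force: [-6.0, -1.8, 8.6]
finger_gap: 0.196
gripper_force: 51.5
```

step_arm(
  steps=[
    [[0, 0, 0], 0.06, 0.01],
    [[0, 0, 0], 0.06, 0.01],
  ],
)

```text
time: 16.15
position: [0.574, -0.0328, 0.1181]
eef_rot: [2.648, 1.215, 0.932]
force: [-5.5, -1.4, 7.3]
finger_gap: 0.195
gripper_force: 51.3
```

Run:
```python
from g import *
pan(0,0,.0467,50)
```

```text
t 16.15 TCP panel [0.0007 0.0001 0.0464] xang 32.7 tz [ 0.013  0.003 -1.   ] shift [-0.0007 -0.0003 -0.0003] turn -0.303 q [-0.32  0.51  2.34  2.17  0.42 -1.72] Fpanel [-0.5  0.2  9.2] T [ 0.02  0.23 -0.01]
```

step_arm(
  steps=[
    [[0, 0, 0.0001], 0.06, 0.01],
    [[0, 0, 0.0001], 0.06, 0.01],
  ],
)

```text
time: 16.35
position: [0.574, -0.0326, 0.118]
eef_rot: [2.698, 1.142, 0.94]
force: [-5.7, -1.3, 7.7]
finger_gap: 0.197
gripper_force: 51.4
```

step_arm(
  steps=[
    [[0, 0, 0], 0.06, 0.01],
    [[0, 0, 0], 0.06, 0.01],
  ],
)

```text
time: 16.55
position: [0.5742, -0.0327, 0.1181]
eef_rot: [2.747, 1.066, 0.949]
force: [-3.3, -1.4, 6.6]
finger_gap: 0.195
gripper_force: 51.1
```

step_arm(
  steps=[
    [[0, 0, 0], 0.06, 0.01],
    [[0, 0, 0], 0.06, 0.01],
  ],
)

```text
time: 16.75
position: [0.5744, -0.0327, 0.1182]
eef_rot: [2.793, 0.989, 0.956]
force: [-2.3, -0.7, 5.4]
finger_gap: 0.195
gripper_force: 50.9
```

step_arm(
  steps=[
    [[0, 0, 0.0001], 0.06, 0.01],
    [[0, 0, 0.0001], 0.06, 0.01],
  ],
)

```text
time: 16.95
position: [0.5744, -0.0329, 0.118]
eef_rot: [2.838, 0.911, 0.962]
force: [-0.8, -2.2, 4.1]
finger_gap: 0.195
gripper_force: 50.6
```

step_arm(
  steps=[
    [[0, 0, 0], 0.06, 0.01],
    [[0, 0, 0], 0.06, 0.01],
  ],
)

```text
time: 17.15
position: [0.5745, -0.0329, 0.118]
eef_rot: [-2.865, -0.827, -0.963]
force: [-2.9, -2.7, 6.2]
finger_gap: 0.196
gripper_force: 51.0
```

step_arm(
  steps=[
    [[0, 0, 0], 0.06, 0.01],
    [[0, 0, 0], 0.06, 0.01],
  ],
)

```text
time: 17.35
position: [0.5746, -0.033, 0.1182]
eef_rot: [-2.872, -0.737, -0.957]
force: [-3.0, -3.0, 7.8]
finger_gap: 0.195
gripper_force: 51.3
```

Run:
```python
from g import *
pan(0,0,.0467,50)
```

```text
t 17.35 TCP panel [ 0.0011 -0.0002  0.0462] xang 12.1 tz [ 0.014  0.003 -1.   ] shift [-0.0011 -0.0004 -0.0006] turn -0.661 q [-0.32  0.51  2.34  2.17  0.42 -1.37] Fpanel [ 1.4 -2.   8.5] T [-0.5  -0.03  0.05]
```

step_arm(
  steps=[
    [[0, 0, 0], 0.06, 0.01],
    [[0, 0, 0], 0.06, 0.01],
  ],
)

```text
time: 17.55
position: [0.5745, -0.033, 0.1182]
eef_rot: [-2.876, -0.646, -0.95]
force: [-4.7, -4.1, 10.3]
finger_gap: 0.202
gripper_force: 51.6
```

step_arm(
  steps=[
    [[0, 0, 0], 0.06, 0.01],
    [[0, 0, 0], 0.06, 0.01],
  ],
)

```text
time: 17.75
position: [0.5746, -0.0331, 0.1183]
eef_rot: [-2.878, -0.556, -0.942]
force: [-4.6, -4.3, 13.0]
finger_gap: 0.196
gripper_force: 51.9
```

step_arm(
  steps=[
    [[0, 0, 0], 0.06, 0.01],
    [[0, 0, 0], 0.06, 0.01],
  ],
)

```text
time: 17.95
position: [0.5746, -0.0332, 0.1184]
eef_rot: [-2.877, -0.467, -0.934]
force: [-6.4, -5.3, 13.9]
finger_gap: 0.193
gripper_force: 52.1
```

step_arm(
  steps=[
    [[0, 0, 0], 0.06, 0.01],
    [[0, 0, 0], 0.06, 0.01],
  ],
)

```text
time: 18.15
position: [0.5747, -0.0333, 0.1184]
eef_rot: [-2.874, -0.378, -0.925]
force: [-4.5, -6.7, 13.3]
finger_gap: 0.203
gripper_force: 52.1
```

Run:
```python
from g import *
pan(0,0,.0467,50)
```

```text
t 18.15 TCP panel [ 0.0013 -0.0005  0.0463] xang -1.6 tz [ 0.014  0.002 -1.   ] shift [-0.0013 -0.0005 -0.0004] turn -0.901 q [-0.32  0.51  2.34  2.17  0.42 -1.13] Fpanel [ 2.5 -5.1 14.4] T [-0.93  0.    0.03]
```

step_arm(
  steps=[
    [[0.0005, 0.0012, 0], 0, 0.01],
    [[0.0005, 0.0012, 0], 0, 0.01],
  ],
)

```text
time: 18.35
position: [0.5748, -0.0336, 0.1184]
eef_rot: [-2.873, -0.383, -0.924]
force: [-7.0, 0.7, 14.2]
finger_gap: 0.197
gripper_force: 52.3
```

step_arm(
  steps=[
    [[0, 0.0002, 0], 0.06, 0.01],
    [[0, 0.0002, 0], 0.06, 0.01],
  ],
)

```text
time: 18.55
position: [0.5748, -0.0339, 0.1184]
eef_rot: [-2.867, -0.291, -0.913]
force: [-9.4, -1.2, 14.9]
finger_gap: 0.198
gripper_force: 52.4
```

step_arm(
  steps=[
    [[0, 0.0002, 0], 0.06, 0.01],
    [[0, 0.0002, 0], 0.06, 0.01],
  ],
)

```text
time: 18.75
position: [0.5748, -0.0341, 0.1184]
eef_rot: [-2.859, -0.204, -0.902]
force: [-9.8, -1.6, 15.3]
finger_gap: 0.199
gripper_force: 52.4
```

Run:
```python
from g import *
pan(0,0,.0467,50)
```

```text
t 18.75 TCP panel [ 0.0012 -0.0014  0.0464] xang -8.5 tz [ 0.014  0.003 -1.   ] shift [-0.0014 -0.0012 -0.0003] turn -1.021 q [-0.32  0.51  2.34  2.16  0.42 -1.  ] Fpanel [ 0.7  1.3 18.1] T [0.13 0.22 0.05]
```

step_arm(
  steps=[
    [[0, 0.0002, -0.0002], 0.06, 0.01],
    [[0, 0.0002, -0.0002], 0.06, 0.01],
  ],
)

```text
time: 18.95
position: [0.5747, -0.0344, 0.1184]
eef_rot: [-2.849, -0.117, -0.891]
force: [-7.7, -1.8, 12.0]
finger_gap: 0.2
gripper_force: 51.9
```

step_arm(
  steps=[
    [[0, 0.0002, 0], 0.06, 0.01],
    [[0, 0.0002, 0], 0.06, 0.01],
  ],
)

```text
time: 19.15
position: [0.5747, -0.0346, 0.1184]
eef_rot: [-2.836, -0.032, -0.879]
force: [-7.5, -1.6, 12.0]
finger_gap: 0.199
gripper_force: 52.0
```

step_arm(
  steps=[
    [[0, 0.0002, 0], 0.06, 0.01],
    [[0, 0.0002, 0], 0.06, 0.01],
  ],
)

```text
time: 19.35
position: [0.5747, -0.0348, 0.1183]
eef_rot: [-2.821, 0.053, -0.866]
force: [-8.5, -2.4, 11.9]
finger_gap: 0.195
gripper_force: 52.0
```

step_arm(
  steps=[
    [[0, 0.0002, 0], 0.06, 0.01],
    [[0, 0.0002, 0], 0.06, 0.01],
  ],
)

```text
time: 19.55
position: [0.5747, -0.035, 0.1183]
eef_rot: [-2.804, 0.137, -0.853]
force: [-9.2, -2.5, 11.8]
finger_gap: 0.201
gripper_force: 52.1
```

step_arm(
  steps=[
    [[0, 0.0002, 0], 0.06, 0.01],
    [[0, 0.0002, 0], 0.06, 0.01],
  ],
)

```text
time: 19.75
position: [0.5747, -0.0352, 0.1182]
eef_rot: [-2.785, 0.22, -0.839]
force: [-7.5, -3.6, 12.6]
finger_gap: 0.196
gripper_force: 52.1
```

Run:
```python
from g import *
pan(0,0,.0467,50)
```

```text
t 19.75 TCP panel [ 0.0007 -0.0024  0.0465] xang -25.7 tz [ 0.013  0.003 -1.   ] shift [-0.0017 -0.0018 -0.0002] turn -1.321 q [-0.32  0.51  2.34  2.16  0.42 -0.7 ] Fpanel [ 0.5 -1.3 15.1] T [0.06 0.35 0.01]
```

step_arm(
  steps=[
    [[0, 0.0002, -0.0001], 0.06, 0.01],
    [[0, 0.0002, -0.0001], 0.06, 0.01],
  ],
)

```text
time: 19.95
position: [0.5746, -0.0354, 0.1182]
eef_rot: [-2.764, 0.302, -0.825]
force: [-7.9, -2.0, 10.2]
finger_gap: 0.197
gripper_force: 51.8
```

step_arm(
  steps=[
    [[0, 0.0002, 0], 0.06, 0.01],
    [[0, 0.0002, 0], 0.06, 0.01],
  ],
)

```text
time: 20.15
position: [0.5746, -0.0356, 0.1181]
eef_rot: [-2.74, 0.383, -0.81]
force: [-5.7, -2.2, 10.5]
finger_gap: 0.195
gripper_force: 51.8
```

step_arm(
  steps=[
    [[0, 0.0002, 0], 0.06, 0.01],
    [[0, 0.0002, 0], 0.06, 0.01],
  ],
)

```text
time: 20.35
position: [0.5745, -0.0358, 0.1181]
eef_rot: [-2.715, 0.463, -0.794]
force: [-6.9, -2.1, 10.6]
finger_gap: 0.197
gripper_force: 51.8
```

step_arm(
  steps=[
    [[0, 0.0002, 0], 0.06, 0.01],
    [[0, 0.0002, 0], 0.06, 0.01],
  ],
)

```text
time: 20.55
position: [0.5745, -0.036, 0.118]
eef_rot: [-2.687, 0.542, -0.778]
force: [-7.1, -1.8, 11.7]
finger_gap: 0.199
gripper_force: 51.8
```

step_arm(
  steps=[
    [[0, 0.0002, 0], 0.06, 0.01],
    [[0, 0.0002, 0], 0.06, 0.01],
  ],
)

```text
time: 20.75
position: [0.5745, -0.0362, 0.118]
eef_rot: [-2.658, 0.619, -0.762]
force: [-7.2, -2.4, 11.6]
finger_gap: 0.197
gripper_force: 51.9
```

step_arm(
  steps=[
    [[0, 0.0002, 0], 0.06, 0.01],
    [[0, 0.0002, 0], 0.06, 0.01],
  ],
)

```text
time: 20.95
position: [0.5746, -0.0365, 0.1179]
eef_rot: [-2.626, 0.696, -0.746]
force: [-6.4, -3.8, 11.4]
finger_gap: 0.197
gripper_force: 51.9
```

Run:
```python
from g import *
pan(0,0,.0467,50)
```

```text
t 20.95 TCP panel [ 0.0002 -0.0036  0.0466] xang -46.3 tz [ 0.013  0.003 -1.   ] shift [-0.0027 -0.0024 -0.0001] turn -1.681 q [-0.33  0.51  2.34  2.15  0.42 -0.34] Fpanel [ 0.6 -1.8 13.5] T [-0.28  0.43  0.02]
```

step_arm(
  steps=[
    [[0, 0, -0.0008], 0, 0.01],
    [[0, 0, -0.0008], 0, 0.01],
    [[0, 0, -0.0008], 0, 0.01],
  ],
)

```text
time: 21.25
position: [0.5742, -0.0364, 0.1182]
eef_rot: [-2.627, 0.694, -0.745]
force: [0.0, 0.3, -0.4]
finger_gap: 0.201
gripper_force: 50.0
```

step_arm(
  steps=[
    [[0.0008, 0, 0], 0, 0.01],
    [[0.0008, 0, 0], 0, 0.01],
    [[0.0008, 0, 0], 0, 0.01],
  ],
)

```text
time: 21.55
position: [0.5748, -0.0369, 0.1186]
eef_rot: [-2.627, 0.695, -0.745]
force: [-0.2, 0.2, -0.6]
finger_gap: 0.198
gripper_force: 50.0
```

step_arm(
  steps=[
    [[0.0008, 0, 0], 0, 0.01],
    [[0.0008, 0, 0], 0, 0.01],
    [[0.0008, 0, 0], 0, 0.01],
  ],
)

```text
time: 21.85
position: [0.5754, -0.0373, 0.119]
eef_rot: [-2.627, 0.695, -0.745]
force: [-0.1, -0.2, -0.3]
finger_gap: 0.202
gripper_force: 50.0
```

step_arm(
  steps=[
    [[-0.0024, 0, 0], 0, 0.01],
    [[-0.0024, 0, 0], 0, 0.01],
    [[-0.0024, 0, 0], 0, 0.01],
  ],
)

```text
time: 22.15
position: [0.5735, -0.0359, 0.1179]
eef_rot: [-2.627, 0.695, -0.745]
force: [-0.8, 0.2, -1.3]
finger_gap: 0.201
gripper_force: 50.0
```

step_arm(
  steps=[
    [[-0.0008, 0, 0], 0, 0.01],
    [[-0.0008, 0, 0], 0, 0.01],
    [[-0.0008, 0, 0], 0, 0.01],
  ],
)

```text
time: 22.45
position: [0.573, -0.0356, 0.1176]
eef_rot: [-2.627, 0.695, -0.745]
force: [-0.1, -0.9, -0.8]
finger_gap: 0.201
gripper_force: 50.0
```

Run:
```python
from g import *
M=R.from_rotvec(r.observe()["eef_rot"]).as_matrix();print(M.round(3).tolist(), (M.T@r.observe()["force"]).round(1))
pan(0,0,.0467,50)
```

```text
[[0.745, -0.364, 0.559], [-0.532, -0.829, 0.17], [0.402, -0.424, -0.812]] [0.1 1.2 0.5]
t 22.45 TCP panel [-0.001  -0.0022  0.047 ] xang -46.3 tz [ 0.013  0.003 -1.   ] shift [-0.0009 -0.0023  0.0003] turn -1.68 q [-0.32  0.51  2.34  2.16  0.42 -0.34] Fpanel [-0.7 -0.9 -0.5] T [-0.04  0.4  -0.  ]
```

step_arm(
  steps=[
    [[-0.0008, 0, 0], 0, 0.01],
    [[-0.0008, 0, 0], 0, 0.01],
    [[-0.0008, 0, 0], 0, 0.01],
  ],
)

```text
time: 22.75
position: [0.5724, -0.0351, 0.1173]
eef_rot: [-2.627, 0.695, -0.745]
force: [0.0, -0.1, -0.8]
finger_gap: 0.202
gripper_force: 50.0
```

step_arm(
  steps=[
    [[-0.0008, 0, 0], 0, 0.01],
    [[-0.0008, 0, 0], 0, 0.01],
    [[-0.0008, 0, 0], 0, 0.01],
  ],
)

```text
time: 23.05
position: [0.5718, -0.0347, 0.117]
eef_rot: [-2.627, 0.695, -0.745]
force: [-0.5, 0.7, -1.4]
finger_gap: 0.202
gripper_force: 50.0
```

step_arm(
  steps=[
    [[-0.0008, 0, 0], 0, 0.01],
    [[-0.0008, 0, 0], 0, 0.01],
    [[-0.0008, 0, 0], 0, 0.01],
  ],
)

```text
time: 23.35
position: [0.5712, -0.0343, 0.1167]
eef_rot: [-2.627, 0.695, -0.745]
force: [0.7, 0.0, -1.0]
finger_gap: 0.198
gripper_force: 50.0
```

Run:
```python
from g import *
M=R.from_rotvec(r.observe()["eef_rot"]).as_matrix();print((M.T@r.observe()["force"]).round(1))
pan(0,0,.0467,50)
for n in("side","top"):
    c=camera(n); np.save(f"{n}2.npy",c,allow_pickle=True); cv2.imwrite(f"pics/{n}2.png",c["frame"])
    P=cloud(c); m=red(c); Q=(P-O)@PR; sel=m&(np.linalg.norm(Q[...,:2],axis=-1)<.035)&(Q[...,2]>-.004)
    q=Q[sel]; print(n,sel.sum(),np.percentile(q,[2,50,98],axis=0).round(4).tolist()); v,u=np.nonzero(sel); print("uv",u.min(),u.max(),v.min(),v.max(),u.mean().round(1),v.mean().round(1))
```

```text
[0.1 0.1 1.2]
t 23.35 TCP panel [-0.0027 -0.0005  0.047 ] xang -46.3 tz [ 0.013  0.003 -1.   ] shift [ 0.0015 -0.0023  0.0003] turn -1.68 q [-0.32  0.52  2.35  2.17  0.42 -0.36] Fpanel [-0.  -0.2 -1.2] T [-0.02  0.35 -0.01]
side 111 [[-0.0168, -0.001, 0.0073], [-0.0057, 0.0168, 0.0195], [0.0192, 0.0238, 0.0447]]
uv 242 259 187 199 250.0 193.3
top 56 [[-0.0037, -0.0184, -0.0018], [0.016, -0.0013, 0.0187], [0.0213, 0.0201, 0.0435]]
uv 260 271 175 185 265.3 178.3
```

step_arm(
  steps=[
    [[0.0028, 0, 0], 0, 0.01],
    [[0.0028, 0, 0], 0, 0.01],
    [[0.0028, 0, 0], 0, 0.01],
  ],
)

```text
time: 23.75
position: [0.5735, -0.0359, 0.1179]
eef_rot: [-2.627, 0.695, -0.746]
force: [0.5, -0.0, -1.6]
finger_gap: 0.196
gripper_force: 50.0
```

step_arm(
  steps=[
    [[0, 0.0008, 0], 0, 0.01],
    [[0, 0.0008, 0], 0, 0.01],
    [[0, 0.0008, 0], 0, 0.01],
  ],
)

```text
time: 24.05
position: [0.5729, -0.0365, 0.1174]
eef_rot: [-2.627, 0.695, -0.745]
force: [-1.5, 0.5, -1.3]
finger_gap: 0.2
gripper_force: 50.0
```

step_arm(
  steps=[
    [[0, 0.0008, 0], 0, 0.01],
    [[0, 0.0008, 0], 0, 0.01],
    [[0, 0.0008, 0], 0, 0.01],
  ],
)

```text
time: 24.35
position: [0.5727, -0.0371, 0.1171]
eef_rot: [-2.627, 0.695, -0.745]
force: [-0.5, 0.6, -0.8]
finger_gap: 0.198
gripper_force: 50.0
```

step_arm(
  steps=[
    [[0, -0.0024, 0], 0, 0.01],
    [[0, -0.0024, 0], 0, 0.01],
    [[0, -0.0024, 0], 0, 0.01],
  ],
)

```text
time: 24.65
position: [0.5737, -0.035, 0.1182]
eef_rot: [-2.627, 0.694, -0.745]
force: [-0.3, -0.2, -1.1]
finger_gap: 0.195
gripper_force: 50.0
```

step_arm(
  steps=[
    [[0, -0.0008, 0], 0, 0.01],
    [[0, -0.0008, 0], 0, 0.01],
    [[0, -0.0008, 0], 0, 0.01],
  ],
)

```text
time: 24.95
position: [0.5738, -0.0345, 0.1185]
eef_rot: [-2.627, 0.695, -0.745]
force: [-1.5, -0.8, -0.7]
finger_gap: 0.199
gripper_force: 50.0
```

Run:
```python
from g import *
M=R.from_rotvec(r.observe()["eef_rot"]).as_matrix();print((M.T@r.observe()["force"]).round(1))
pan(0,0,.0467,50)
```

```text
[-1.   1.5 -0.4]
t 24.95 TCP panel [ 0.0004 -0.0014  0.047 ] xang -46.3 tz [ 0.013  0.003 -1.   ] shift [-0.0013 -0.0007  0.0003] turn -1.68 q [-0.32  0.51  2.34  2.16  0.42 -0.34] Fpanel [-1.7 -0.3  0.4] T [-0.09  0.51  0.  ]
```

```bash
cat >> g.py <<'E'
A=np.array([-.0014,-.0020])
def kn(th,z): pan(A[0]+.001*np.cos(np.radians(th)),A[1]+.001*np.sin(np.radians(th)),z,th)
E
python3 -c "
from g import *
kn(-14,.0472)"
```

```text
t 24.95 TCP panel [ 0.0004 -0.0014  0.047 ] xang -46.3 tz [ 0.013  0.003 -1.   ] shift [ 0.      0.0011 -0.0002] turn -0.563 q [-0.32  0.51  2.34  2.16  0.42 -0.34] Fpanel [-1.7 -0.3  0.4] T [-0.09  0.51  0.  ]
```

step_arm(
  steps=[
    [[0, 0.0011, -0.0002], -0.14, 0.01],
    [[0, 0.0011, -0.0002], -0.28, 0.01],
    [[0, 0.0011, -0.0002], -0.42, 0.01],
    [[0, 0.0011, -0.0002], -0.56, 0.01],
    [[0, 0.0011, -0.0002], -0.56, 0.01],
  ],
)

```text
time: 25.45
position: [0.5734, -0.0354, 0.1182]
eef_rot: [-2.841, -0.065, -0.883]
force: [-0.1, 1.3, -1.2]
finger_gap: 0.196
gripper_force: 50.0
```

step_arm(
  steps=[
    [[0, 0, 0.0006], 0, 0.01],
    [[0, 0, 0.0006], 0, 0.01],
  ],
)

```text
time: 25.65
position: [0.5737, -0.0353, 0.1178]
eef_rot: [-2.84, -0.056, -0.882]
force: [-2.2, -0.8, 3.6]
finger_gap: 0.198
gripper_force: 50.7
```

step_arm(
  steps=[
    [[0, 0, 0.0002], 0, 0.01],
    [[0, 0, 0.0002], 0, 0.01],
  ],
)

```text
time: 25.85
position: [0.5738, -0.0353, 0.1177]
eef_rot: [-2.84, -0.058, -0.882]
force: [-5.3, -0.7, 6.4]
finger_gap: 0.2
gripper_force: 51.3
```

```bash
python3 -c "
from g import *
kn(-14,.0464)"
```

```text
t 25.85 TCP panel [-0.0003 -0.0021  0.0466] xang -14.3 tz [ 0.013  0.003 -1.   ] shift [-0.0001  0.0001  0.0002] turn -0.005 q [-0.32  0.51  2.34  2.16  0.42 -0.9 ] Fpanel [-0.6  0.9  8.3] T [-0.05  0.35 -0.03]
```

Press of 8 N; sweeping anticlockwise.

step_arm(
  steps=[
    [[0, 0, 0], -0.06, 0.01],
    [[0, 0, 0], -0.06, 0.01],
  ],
)

```text
time: 26.05
position: [0.5737, -0.0353, 0.1177]
eef_rot: [-2.853, -0.147, -0.894]
force: [-4.5, -2.5, 5.8]
finger_gap: 0.192
gripper_force: 51.1
```

step_arm(
  steps=[
    [[0, -0.0001, 0], -0.06, 0.01],
    [[0, -0.0001, 0], -0.06, 0.01],
  ],
)

```text
time: 26.25
position: [0.5737, -0.0352, 0.1176]
eef_rot: [-2.863, -0.234, -0.905]
force: [-4.2, -1.2, 5.6]
finger_gap: 0.197
gripper_force: 51.0
```

step_arm(
  steps=[
    [[0, 0, 0], -0.06, 0.01],
    [[0, 0, 0], -0.06, 0.01],
  ],
)

```text
time: 26.45
position: [0.5737, -0.0352, 0.1176]
eef_rot: [-2.87, -0.321, -0.916]
force: [-4.1, -0.9, 5.6]
finger_gap: 0.2
gripper_force: 51.0
```

step_arm(
  steps=[
    [[0, -0.0001, 0], -0.06, 0.01],
    [[0, -0.0001, 0], -0.06, 0.01],
  ],
)

```text
time: 26.65
position: [0.5738, -0.0351, 0.1176]
eef_rot: [-2.875, -0.407, -0.925]
force: [-3.8, -1.3, 5.3]
finger_gap: 0.2
gripper_force: 51.0
```

step_arm(
  steps=[
    [[0, 0, 0], -0.06, 0.01],
    [[0, 0, 0], -0.06, 0.01],
  ],
)

```text
time: 26.85
position: [0.5738, -0.0351, 0.1176]
eef_rot: [-2.877, -0.496, -0.934]
force: [-3.1, -1.1, 4.9]
finger_gap: 0.195
gripper_force: 50.9
```

step_arm(
  steps=[
    [[0, -0.0001, 0], -0.06, 0.01],
    [[0, -0.0001, 0], -0.06, 0.01],
  ],
)

```text
time: 27.05
position: [0.5738, -0.035, 0.1175]
eef_rot: [-2.877, -0.584, -0.943]
force: [-2.1, -0.6, 2.8]
finger_gap: 0.2
gripper_force: 50.6
```

```bash
python3 -c "
from g import *
kn(10,.0464)"
```

```text
t 27.05 TCP panel [-0.0003 -0.0019  0.0464] xang 6.3 tz [ 0.013  0.003 -1.   ] shift [-0.0001 -0.0001  0.    ] turn -0.064 q [-0.32  0.51  2.34  2.16  0.42 -1.26] Fpanel [-0.2 -0.   3.6] T [-0.11  0.41 -0.01]
```

step_arm(
  steps=[
    [[0, 0, 0.0002], -0.04, 0.01],
    [[0, 0, 0.0002], -0.04, 0.01],
  ],
)

```text
time: 27.25
position: [0.5737, -0.0349, 0.1173]
eef_rot: [-2.876, -0.643, -0.947]
force: [-3.5, -0.0, 2.5]
finger_gap: 0.196
gripper_force: 50.7
```

step_arm(
  steps=[
    [[0, 0, 0.0001], -0.06, 0.01],
    [[0, 0, 0.0001], -0.06, 0.01],
  ],
)

```text
time: 27.45
position: [0.574, -0.0349, 0.1172]
eef_rot: [-2.872, -0.735, -0.955]
force: [0.1, 0.5, -1.2]
finger_gap: 0.196
gripper_force: 50.0
```

step_arm(
  steps=[
    [[0, -0.0001, 0.0001], -0.06, 0.01],
    [[0, -0.0001, 0.0001], -0.06, 0.01],
  ],
)

```text
time: 27.65
position: [0.5741, -0.0348, 0.1172]
eef_rot: [-2.865, -0.825, -0.962]
force: [-0.6, 0.3, -1.5]
finger_gap: 0.198
gripper_force: 50.0
```

step_arm(
  steps=[
    [[0, 0, 0], -0.06, 0.01],
    [[0, 0, 0], -0.06, 0.01],
  ],
)

```text
time: 27.85
position: [0.5741, -0.035, 0.1173]
eef_rot: [2.839, 0.91, 0.961]
force: [0.5, -1.0, -0.9]
finger_gap: 0.196
gripper_force: 50.0
```

```bash
python3 -c "
from g import *
kn(20,.0464)"
```

```text
t 27.85 TCP panel [-0.0002 -0.002   0.046 ] xang 18.9 tz [ 0.013  0.003 -1.   ] shift [-0.0001 -0.0004 -0.0004] turn -0.019 q [-0.32  0.52  2.34  2.16  0.42 -1.48] Fpanel [-0.4 -1.1 -0.9] T [-0.26  0.4  -0.04]
```

The force vanished at about 12–15°, so the slot has found the dog. Pressing gently there.

step_arm(
  steps=[
    [[0, 0, 0], 0.06, 0.01],
    [[0, 0, 0], 0.06, 0.01],
  ],
)

```text
time: 28.05
position: [0.574, -0.0348, 0.1172]
eef_rot: [-2.865, -0.821, -0.961]
force: [-0.7, -0.0, -0.3]
finger_gap: 0.195
gripper_force: 50.0
```

step_arm(
  steps=[
    [[0, 0, 0.0007], 0, 0.01],
    [[0, 0, 0.0007], 0, 0.01],
  ],
)

```text
time: 28.25
position: [0.5744, -0.0347, 0.1166]
eef_rot: [-2.865, -0.828, -0.962]
force: [-0.8, -0.5, -1.4]
finger_gap: 0.198
gripper_force: 50.0
```

step_arm(
  steps=[
    [[0, 0, 0.0005], 0, 0.01],
    [[0, 0, 0.0005], 0, 0.01],
  ],
)

```text
time: 28.45
position: [0.5746, -0.0346, 0.1162]
eef_rot: [-2.865, -0.828, -0.962]
force: [0.3, -0.2, -0.5]
finger_gap: 0.198
gripper_force: 50.0
```

```bash
python3 -c "
from g import *
kn(15,.0464)"
```

```text
t 28.45 TCP panel [-0.0003 -0.0017  0.0448] xang 15.6 tz [ 0.013  0.003 -1.   ] shift [-0.0001 -0.     -0.0016] turn 0.011 q [-0.32  0.52  2.34  2.17  0.42 -1.43] Fpanel [-0.1 -0.3 -0.6] T [-0.02  0.37 -0.05]
```

step_arm(
  steps=[
    [[0, 0, 0.001], 0, 0.01],
    [[0, 0, 0.001], 0, 0.01],
  ],
)

```text
time: 28.65
position: [0.5752, -0.0344, 0.1154]
eef_rot: [-2.865, -0.828, -0.962]
force: [-0.5, -0.4, -0.5]
finger_gap: 0.196
gripper_force: 50.0
```

step_arm(
  steps=[
    [[0, 0, 0.001], 0, 0.01],
    [[0, 0, 0.001], 0, 0.01],
  ],
)

```text
time: 28.85
position: [0.5758, -0.0343, 0.1145]
eef_rot: [-2.865, -0.828, -0.962]
force: [0.9, 0.0, -0.4]
finger_gap: 0.2
gripper_force: 50.0
```

step_arm(
  steps=[
    [[0, 0, 0.001], 0, 0.01],
    [[0, 0, 0.001], 0, 0.01],
  ],
)

```text
time: 29.05
position: [0.5763, -0.0341, 0.1137]
eef_rot: [-2.865, -0.828, -0.962]
force: [-0.2, -0.8, -0.0]
finger_gap: 0.192
gripper_force: 50.0
```

step_arm(
  steps=[
    [[0, 0, 0.0006], 0, 0.01],
    [[0, 0, 0.0006], 0, 0.01],
  ],
)

```text
time: 29.25
position: [0.5767, -0.034, 0.1133]
eef_rot: [-2.865, -0.828, -0.962]
force: [0.3, 0.1, -0.6]
finger_gap: 0.197
gripper_force: 50.0
```

step_arm(
  steps=[
    [[0, 0, 0.0004], 0, 0.01],
    [[0, 0, 0.0004], 0, 0.01],
  ],
)

```text
time: 29.45
position: [0.5769, -0.0339, 0.113]
eef_rot: [-2.865, -0.828, -0.962]
force: [-0.1, 0.3, -0.4]
finger_gap: 0.198
gripper_force: 50.1
```

```bash
python3 -c "
from g import *
kn(15,.0406)"
```

```text
t 29.45 TCP panel [-0.0003 -0.0018  0.0408] xang 15.6 tz [ 0.013  0.003 -1.   ] shift [-0.0002 -0.0001  0.0002] turn 0.011 q [-0.32  0.53  2.34  2.18  0.42 -1.44] Fpanel [-0.2  0.4 -0.3] T [-0.   0.3 -0. ]
```

step_arm(
  steps=[
    [[0, 0, 0.0004], 0, 0.01],
    [[0, 0, 0.0004], 0, 0.01],
  ],
)

```text
time: 29.65
position: [0.5769, -0.0339, 0.1128]
eef_rot: [-2.865, -0.828, -0.962]
force: [-5.8, -1.5, 7.8]
finger_gap: 0.196
gripper_force: 51.2
```

step_arm(
  steps=[
    [[0, 0, 0.0003], 0, 0.01],
    [[0, 0, 0.0003], 0, 0.01],
  ],
)

```text
time: 29.85
position: [0.5769, -0.0339, 0.1128]
eef_rot: [-2.865, -0.828, -0.962]
force: [-9.4, -2.2, 11.2]
finger_gap: 0.199
gripper_force: 52.2
```

step_arm(
  steps=[
    [[0, 0, 0.0002], 0, 0.01],
    [[0, 0, 0.0002], 0, 0.01],
  ],
)

```text
time: 30.05
position: [0.5769, -0.0339, 0.1127]
eef_rot: [-2.865, -0.828, -0.962]
force: [-12.2, -2.8, 17.3]
finger_gap: 0.197
gripper_force: 53.0
```

```bash
python3 -c "
from g import *
kn(15,.0404)"
```

```text
t 30.05 TCP panel [-0.0003 -0.0017  0.0405] xang 15.6 tz [ 0.013  0.003 -1.   ] shift [-0.0001  0.      0.0001] turn 0.01 q [-0.32  0.53  2.34  2.19  0.42 -1.45] Fpanel [-0.3  0.8 21.3] T [-0.03  0.27  0.05]
```

```bash
python3 -c "
from g import *
kn(40,.0407);kn(58,.0407)"
```

```text
t 30.05 TCP panel [-0.0003 -0.0017  0.0405] xang 15.6 tz [ 0.013  0.003 -1.   ] shift [-0.0002 -0.0004 -0.0002] turn -0.426 q [-0.32  0.53  2.34  2.19  0.42 -1.45] Fpanel [-0.3  0.8 21.3] T [-0.03  0.27  0.05]
t 30.05 TCP panel [-0.0003 -0.0017  0.0405] xang 15.6 tz [ 0.013  0.003 -1.   ] shift [-0.0004 -0.0007 -0.0002] turn -0.74 q [-0.32  0.53  2.34  2.19  0.42 -1.45] Fpanel [-0.3  0.8 21.3] T [-0.03  0.27  0.05]
```

step_arm(
  steps=[
    [[0, 0, -0.0006], -0.1, 0.01],
    [[-0.0001, -0.0002, -0.0006], -0.2, 0.01],
    [[-0.0001, -0.0003, -0.0006], -0.3, 0.01],
    [[-0.0002, -0.0004, -0.0006], -0.42, 0.01],
    [[-0.0002, -0.0004, -0.0006], -0.42, 0.01],
  ],
)

```text
time: 30.55
position: [0.5769, -0.0339, 0.1128]
eef_rot: [2.538, 1.361, 0.911]
force: [-1.3, -3.8, 5.4]
finger_gap: 0.193
gripper_force: 50.8
```

```bash
python3 -c "
from g import *
kn(58,.0407)"
```

```text
t 30.55 TCP panel [-0.0003 -0.0018  0.0407] xang 39.8 tz [ 0.014  0.003 -1.   ] shift [-0.     -0.0008 -0.0001] turn -0.318 q [-0.32  0.53  2.34  2.19  0.42 -1.87] Fpanel [ 1.2 -3.3  5.8] T [-0.46  0.15 -0.  ]
```

step_arm(
  steps=[
    [[0, -0.0003, 0], -0.1, 0.01],
    [[0, -0.0006, 0], -0.2, 0.01],
    [[0, -0.0008, 0], -0.3, 0.01],
    [[0, -0.0008, 0], -0.32, 0.01],
  ],
)

```text
time: 30.95
position: [0.5767, -0.0337, 0.1128]
eef_rot: [2.228, 1.697, 0.848]
force: [-1.3, -6.9, 7.0]
finger_gap: 0.193
gripper_force: 51.1
```

Run:
```python
from g import *
kn(63,.0407)
for n in("side","top"):
    c=camera(n); np.save(f"{n}3.npy",c,allow_pickle=True)
    f=c["frame"]; x=proj(c,O+PR[:,2]*.02)[0].astype(int)
    globals()[n]=cv2.resize(f[x[1]-24:x[1]+24,x[0]-32:x[0]+32],(400,300),interpolation=cv2.INTER_CUBIC)
cv2.imwrite("pics/s3.png",np.hstack([side,top]))
kn(63,.0407)
```

```text
t 30.95 TCP panel [-0.0004 -0.0015  0.0407] xang 58.0 tz [ 0.014  0.002 -1.   ] shift [ 0.0001 -0.0007 -0.    ] turn -0.088 q [-0.32  0.53  2.34  2.19  0.43 -2.19] Fpanel [ 1.4 -6.3  7.6] T [-1.02 -0.02 -0.09]
t 31.05 TCP panel [-0.0004 -0.0015  0.0407] xang 57.8 tz [ 0.014  0.002 -1.   ] shift [ 0.0001 -0.0007 -0.    ] turn -0.091 q [-0.32  0.53  2.34  2.19  0.43 -2.19] Fpanel [ 1.3 -5.4  8.5] T [-0.97  0.01 -0.08]
```

View pics/s3.png

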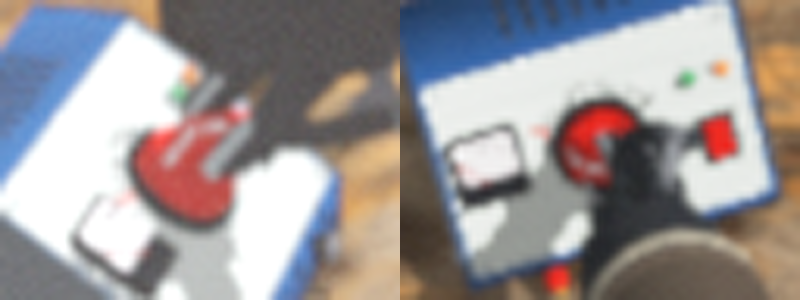

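Side view: the knob sits down inside the collar. The scale marks and zero mark are partly visible. Relieving the side load and turning on to the stop by feel.

step_arm(
  steps=[
    [[-0.0009, 0.0005, 0], 0, 0.01],
    [[-0.0009, 0.0005, 0], 0, 0.01],
  ],
)

```text
time: 31.25
position: [0.5768, -0.0341, 0.1127]
eef_rot: [2.231, 1.694, 0.849]
force: [-3.0, -0.1, 8.6]
finger_gap: 0.194
gripper_force: 51.0
```

step_arm(
  steps=[
    [[0, 0, 0], -0.04, 0.01],
    [[0, 0, 0], -0.04, 0.01],
  ],
)

```text
time: 31.45
position: [0.5768, -0.0341, 0.1127]
eef_rot: [2.188, 1.734, 0.84]
force: [-2.7, -0.5, 7.0]
finger_gap: 0.202
gripper_force: 51.0
```

```bash
python3 -c "
from g import *
kn(63,.0407)"
```

```text
t 31.45 TCP panel [-0.0005 -0.0019  0.0407] xang 60.2 tz [ 0.014  0.003 -1.   ] shift [ 0.0004 -0.0008 -0.    ] turn -0.05 q [-0.32  0.53  2.34  2.19  0.43 -2.23] Fpanel [1.7 0.3 7.3] T [ 0.08 -0.14  0.04]
```

step_arm(
  steps=[
    [[0, 0, 0], -0.04, 0.01],
    [[0, 0, 0], -0.04, 0.01],
  ],
)

```text
time: 31.65
position: [0.5768, -0.0341, 0.1127]
eef_rot: [2.146, 1.772, 0.83]
force: [-1.6, -1.5, 8.0]
finger_gap: 0.2
gripper_force: 51.0
```

```bash
python3 -c "
from g import *
kn(63,.0407)"
```

```text
t 31.65 TCP panel [-0.0005 -0.0019  0.0407] xang 62.4 tz [ 0.014  0.003 -1.   ] shift [ 0.0005 -0.0007 -0.    ] turn -0.01 q [-0.32  0.53  2.34  2.19  0.43 -2.27] Fpanel [ 3.  -0.9  7.6] T [ 0.02 -0.19 -0.04]
```

step_arm(
  steps=[
    [[0, 0, 0], -0.04, 0.01],
    [[0, 0, 0], -0.04, 0.01],
  ],
)

```text
time: 31.85
position: [0.5768, -0.034, 0.1127]
eef_rot: [2.104, 1.808, 0.821]
force: [-1.1, -0.3, 8.2]
finger_gap: 0.197
gripper_force: 51.1
```

```bash
python3 -c "
from g import *
kn(63,.0407)"
```

```text
t 31.85 TCP panel [-0.0005 -0.0018  0.0406] xang 64.7 tz [ 0.014  0.003 -1.   ] shift [ 0.0005 -0.0007 -0.0001] turn 0.03 q [-0.32  0.53  2.34  2.19  0.43 -2.31] Fpanel [ 3.7 -0.   7.4] T [ 0.21 -0.32 -0.52]
```

step_arm(
  steps=[
    [[0, 0, 0], -0.04, 0.01],
    [[0, 0, 0], -0.04, 0.01],
  ],
)

```text
time: 32.05
position: [0.5767, -0.0342, 0.1127]
eef_rot: [2.062, 1.843, 0.811]
force: [-2.2, -1.1, 7.8]
finger_gap: 0.198
gripper_force: 53.4
```

```bash
python3 -c "
from g import *
kn(63,.0407)"
```

```text
t 32.05 TCP panel [-0.0006 -0.002   0.0407] xang 67.0 tz [ 0.014  0.003 -1.   ] shift [ 0.0006 -0.0007  0.    ] turn 0.069 q [-0.32  0.53  2.34  2.19  0.43 -2.35] Fpanel [ 2.5 -0.5  7.7] T [ 0.04 -0.17 -1.  ]
```

The torque jumped to 1 Nm at about 64°, which is the stop. Easing off, releasing and withdrawing.

step_arm(
  steps=[
    [[0, 0, -0.0004], 0.05, 0.01],
    [[0, 0, -0.0004], 0.05, 0.01],
    [[0, 0, -0.0004], 0.05, 0.04],
    [[0, 0, -0.0004], 0.05, 0.04],
    [[0, 0, -0.0004], 0.05, 0.04],
    [[0, 0, -0.0004], 0.05, 0.04],
    [[0, 0, -0.0004], 0.05, 0.04],
    [[0, 0, -0.03], 0.05, 0.04],
    [[0, 0, -0.06], 0.05, 0.04],
    [[0, 0, -0.1], 0.05, 0.04],
    [[0, 0, -0.15], 0.05, 0.04],
    [[0, 0, -0.2], 0.05, 0.04],
    [[0, 0, -0.2], 0.05, 0.04],
  ],
)

```text
time: 33.35
position: [0.4634, -0.0684, 0.2751]
eef_rot: [2.113, 1.803, 0.819]
force: [1.6, -0.1, 0.8]
finger_gap: 0.469
gripper_force: 0.0
```

Run:
```python
from g import *
kn(63,.0407)
for n in("side","top"):
    c=camera(n); np.save(f"{n}4.npy",c,allow_pickle=True)
    f=c["frame"]; x=proj(c,O+PR[:,2]*.02)[0].astype(int)
    print(n,x-[32,24]); globals()[n]=cv2.resize(f[x[1]-24:x[1]+24,x[0]-32:x[0]+32],(400,300),interpolation=cv2.INTER_CUBIC)
    P=cloud(c);Q=(P-O)@PR; m=red(c)&(np.linalg.norm(Q[...,:2],axis=-1)<.035); print(np.percentile(Q[m],[2,50,98],axis=0).round(4).tolist())
    hs=cv2.cvtColor(f,cv2.COLOR_BGR2HSV); w=(hs[...,1]<90)&(hs[...,2]>140)&(np.linalg.norm(Q[...,:2]-A,axis=-1)<.026)&(Q[...,2]>.025); print("white",Q[w].round(4).tolist())
    t=(np.linalg.norm(Q[...,:2]-A,axis=-1)<.028)&(Q[...,2]>.034); q=Q[t]; print("top",len(q),q.mean(0).round(4)); W,V=np.linalg.eigh(np.cov(q[:,:2].T)); print("wing angle",np.degrees(np.arctan2(V[1,1],V[0,1])))
cv2.imwrite("pics/s4.png",np.hstack([side,top]))
```

```text
t 33.35 TCP panel [-0.0044 -0.0024  0.2417] xang 64.3 tz [ 0.011  0.003 -1.   ] shift [0.0011 0.0008 0.201 ] turn 0.023 q [-0.55  0.04  2.37  1.05  0.52 -1.27] Fpanel [ 1.7 -0.6 -0.2] T [0.05 0.28 0.02]
side [218 167]
[[-0.0162, -0.018, 0.0029], [-0.0031, 0.0044, 0.028], [0.0211, 0.0194, 0.0375]]
white [[0.0165, 0.0163, 0.3946], [0.0067, 0.0225, 0.4013], [0.0072, 0.0215, 0.3948], [0.0102, -0.0214, 0.2743], [0.0103, -0.0244, 0.2695], [0.013, -0.0189, 0.2662], [0.0134, -0.0194, 0.2622], [0.0243, -0.0049, 0.2558], [0.0139, -0.0175, 0.2592], [0.0116, -0.022, 0.2592], [0.0228, -0.0052, 0.2536], [0.0123, -0.0162, 0.2576], [0.0101, -0.0211, 0.2574], [0.0232, -0.0048, 0.25], [0.0104, -0.0214, 0.2535], [0.0234, -0.0076, 0.2451], [0.0108, -0.0204, 0.2501], [0.024, -0.0037, 0.2429], [0.022, -0.0049, 0.2441], [0.0112, -0.0203, 0.2463], [0.0245, -0.0019, 0.2399], [0.0224, -0.004, 0.2407], [0.0117, -0.0192, 0.2429], [0.0228, -0.0044, 0.2367], [0.0123, -0.0157, 0.2405], [0.0233, -0.0022, 0.2339], [0.0102, -0.0224, 0.2357], [0.0236, -0.0049, 0.2289], [0.0108, -0.0198, 0.2329], [0.0241, -0.002, 0.226
[... 1024 characters left out ...]
, 0.0349], [0.0029, 0.006, 0.036], [0.0126, 0.015, 0.0291], [0.0104, 0.0153, 0.0313], [0.0083, 0.0163, 0.034], [0.0108, 0.0153, 0.0266], [0.0087, 0.0153, 0.0287], [0.0092, 0.018, 0.0257]]
top 784 [0.0033 0.0063 0.3096]
wing angle 147.95799988671126
top [234 157]
[[-0.0178, -0.0224, -0.004], [0.0096, -0.0055, 0.0176], [0.0213, 0.0181, 0.0418]]
white [[0.0091, 0.0169, 0.0371], [0.0063, 0.0132, 0.0337], [0.0062, 0.01, 0.0358], [0.0017, 0.0061, 0.029], [-0.004, -0.0242, 0.0375], [0.0062, 0.0146, 0.0411], [0.0011, 0.0107, 0.033], [0.001, 0.0074, 0.0352], [0.0015, 0.0042, 0.0383], [-0.0132, -0.0243, 0.0269], [0.0226, -0.0077, 0.2259]]
top 200 [ 0.0033 -0.0032  0.278 ]
wing angle 169.67393347498128
```

View pics/s4.png

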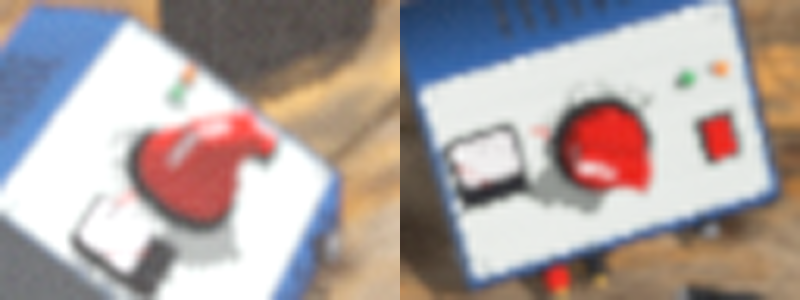

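Run:
```python
from g import *
from scipy.optimize import minimize
for n in("side","top"):
    c=np.load(f"{n}4.npy",allow_pickle=True).item();f=c["frame"]
    P=cloud(c);Q=(P-O)@PR; t=(np.linalg.norm(Q[...,:2]-A,axis=-1)<.028)&(Q[...,2]>.031)&(Q[...,2]<.046); q=Q[t]
    W,V=np.linalg.eigh(np.cov(q[:,:2].T)); print(n,len(q),q.mean(0).round(4),"wing",np.degrees(np.arctan2(V[1,1],V[0,1])),W**.5)
    # white pixels: project model line at angle th, z=.038, compare brightness along pointer half
    B=f.min(2).astype(np.float32); Zoff=-.0016
    res=[]
    for th in range(30,100,3):
        d=np.array([np.cos(np.radians(th)),np.sin(np.radians(th))])
        s=np.linspace(.004,.021,12); pts=np.stack([A[0]+s*d[0],A[1]+s*d[1],0*s+.040+Zoff],-1)
        uv=proj(c,O+pts@PR.T).astype(np.float32)
        res.append((int(cv2.remap(B,uv[:,0].reshape(1,-1),uv[:,1].reshape(1,-1),cv2.INTER_LINEAR).mean()),th))
    print(n,"white line",sorted(res)[::-1][:6])
    e=proj(c,O+np.array([[A[0]+.022*np.cos(1.1),A[1]+.022*np.sin(1.1),.0385],[A[0],A[1],.0385],[A[0]-.022*np.cos(1.1),A[1]-.022*np.sin(1.1),.0385],[A[0],A[1],0]])@PR.T)
    x=proj(c,O+PR[:,2]*.02)[0].astype(int)-[32,24]; print("crop px of pointer end/centre/tail/base at 63deg",((e-x+.5)*6.25).round().tolist())
```

```text
side 70 [-0.0011  0.0008  0.0355] wing 57.75613580987426 [0.00540386 0.01354572]
side white line [(208, 30), (203, 33), (198, 36), (195, 51), (194, 54), (194, 39)]
crop px of pointer end/centre/tail/base at 63deg [[201.0, 135.0], [231.0, 128.0], [260.0, 121.0], [187.0, 182.0]]
top 54 [ 0.0012 -0.0026  0.0365] wing 58.58424621553454 [0.00545427 0.01282031]
top white line [(163, 60), (162, 63), (162, 57), (161, 66), (157, 69), (156, 54)]
crop px of pointer end/centre/tail/base at 63deg [[178.0, 168.0], [215.0, 173.0], [252.0, 179.0], [203.0, 146.0]]
```

Seated within depth noise, wing at about 58–60° with the stop felt, and the gripper clear of everything. Handing in.

```bash
python3 -c "
from workcell import job
print(job.finish_job())"
```

```text
the job is handed in; nothing more can be done
None
```

I put the knob back on the spindle, where it dropped the full 6 mm over the dogs, and wound it anticlockwise to a firm stop. The camera then put its pointer at about 58–60° against the 63° zero mark (10° allowed). I let go and handed the job in at about 33 s; no pass/fail result was returned.

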